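# Stack a second slide carrier over a separator grid and start the incubator

### The arm

A 6-joint arm with a two-finger parallel gripper is mounted at the origin on the work surface. World frame = base frame: x ahead of the robot, y to its left, z up, the work surface at z = 0. Lengths are in mm, angles in rad, forces in N, time in s.
With the tool pointing down it reaches from about 350 to 975 mm from the base axis. Payload 7.1 kg.
Tool frame: the origin (TCP) lies at the very end of the fingers, on their centre line; the grasp point (between the pads) lies tcp_to_grasp behind it (tcp_to_grasp is the distance from the TCP to the grasp point, in mm); z points along the fingers, x is the direction in which the jaws open and shut, and the axes are right-handed (so a half turn about z gives the same grasp; the last joint's range is limited). The gripper opens to 88 mm and grips with 3 to 60 N. Pads are 20 mm wide; open, the fingers measure 115 mm over their backs; the gripper's body (75 mm by 178 mm) begins 61 mm behind the grasp point.
Start: joints at [1.219, 0.423, 1.63, -0, 1.089, -0.019], TCP at [204.15, 590.701, 222.675] pointing down, gripper open.
Joint ranges: [-3, 3], [-0.9, 2.11], [0.09, 2.58], [-1.31, 4.45], [0.11, 2.69], [-2.54, 2.54]. Speed limits (rad/s): [2.39, 2.39, 3.01, 3.14, 3.14, 3.14].

### API

Orientations are given as a rotation vector (axis times angle).
In Python, from workcell import get_obs, get_image, close_job, recognise, mark_of, tcp_to_grasp gives the robot as it stands. The module is installed in compiled form; this text tells all that it offers.
- The arm moves only by the tool move_arm, never from a script. Its argument "motion" is a list of rows, each a list of 7 numbers: the shift along the world's x, y, z in mm, then the turn, a rotation vector about the world's x, y, z in rad, then the finger opening in mm, from 0 to 87.8. A call has 1 to 5 rows; each row is the pose to reach, as a shift and turn from the pose commanded when the call began; what a row does not reach only later rows make up. A row lasts 1/12 s, in which the tool goes at most 41.7 mm and 7.16 degrees, less where a joint would pass 70% of its speed; a pose out of reach is approached as far as the arm can. A call with a gripper value outside its range is refused whole. The fingers move at their own pace and stop on an object; the grip force is fixed at half the most. Time passes only in rows, so rows that repeat a pose let the fingers close. It gives the time, the measured TCP pose, the force and the opening at its end, in the units of the state.
- get_obs(): the state, without advancing time (a new reading comes with each control period).
- get_image(name): name is "scene" or "top"; returns a dict with "color" (420x560x3 uint8, red, green, blue), "mtx" (3x3 intrinsics, pixels), "camera_from_world" (4x4, takes a point from world to camera coordinates). Camera axes: x right, y up, looking along -z (the intrinsics and any distortion apply to the point x, -y, -z); pixel columns grow to the right and rows downward; lengths in mm; the calibration is good to about 2 mm. A picture is of the moment at which its call begins. There is no depth.
- close_job(): hands the job in, once; it reports no verdict.
Trained networks look in a picture, given as the dict that the camera call returned (one of the last four; its "shot" number tells which), for a name from the list of things; names that differ only in an ending like _2 or _b are one class to them, and where a whole thing is asked for, a point or a joint stands for the part that bears it (a point fixed in the world has none). Each returns a list of dicts, best first, with "p" (0 to 1); they miss things now and then, are a little off and sometimes report something else, mostly with a low value. They report only what shows in the picture. A call takes as long as a camera call. They do not tell look-alikes from the thing itself.
- recognise(picture, label): "bbox" ([centre column, centre row, width, height] in pixels, round what is visible of it).
- mark_of(picture, label): "location" ([row, column] in pixels: a listed point, or the origin of a listed thing).
The state is a dict: "t": time; "qpos": joint angles; "qvel": joint speeds; "joint_torque": joint torques, N m; "ee_pos": TCP position; "orientation": TCP orientation; "ft_force": force on the tool from outside, world axes, zero at the start; "moment": the same for the moment, N m; "width": finger opening in mm.
Only numpy, scipy, OpenCV 4.12 (cv2) and the standard library are available. Lean on these libraries where they do the work, as an engineer would, in place of code of your own. Each camera call takes 0.05 s, during which the arm holds its last target. There are 200 camera calls.

### The job

Take the separator grid out of the rack, lay it flat on the bench and let go, then take it again across its width and lower it, held in the fingers all the way, into the steel corner pocket of the incubator so that it lies flat on the carrier already there. Lower the other slide carrier, slides up, onto the separator in the same way, without dropping it, and let go. Then start the incubator: press the small key fully and let it come up, then press the large key fully, leaving the finished stack and the bottle, tip box, dishes and pen beaker where they are.

Things in the scene. Friction and masses are not known exactly. Their poses are not given: they have to be found in the camera images.
- incubator: White flat-topped incubator, 200 (x) x 220 (y) x 50 mm high, fixed to the bench. Origin: centre of its underside; z up; x is its short, front-to-back axis, its front (-x) faces roughly to the robot.
- pocket (a point): Centre of the pocket floor on the incubator's top, 50 mm above the bench, 30 mm to the -y side of its centre; axes as the incubator's. Pocket 64 mm (x) by 124 mm (y) inside, bounded only by four steel corner angles 34 mm high, 5 mm thick, reaching 21 mm along each long and 14 mm along each short side; between them it is open for fingers.
- lower_carrier: Grey plastic slide carrier 60 (x) x 120 (y) x 10 (z) mm, lying in the pocket from the start, two glass slides let into its top. Origin: centre of its underside, z up.
- rack: Grey plastic rack 112 (x) x 136 (y) mm, fixed to the bench. Floor 8 mm above the bench; slotted cheeks 34 mm high (end walls 36 mm) only at its two y ends, the middle 94 mm open. Three 11 mm wide slots along y, 34 mm apart in x; the middle one holds the separator. Origin: centre of its underside.
- separator: Black plastic separator grid 120 x 60 x 8 mm, the only one: rim 8 mm thick (16 mm wide on the long edges, 10 mm on the short), four thinner cross bars with openings between. Origin: its centre; x: thickness (8 mm), y: length (120 mm), z: width (60 mm). It starts standing on a long edge in the rack's middle slot, z up, top edge 68 mm above the bench. Either face may end up.
- stand: Low aluminium block 34 (x) x 100 (y) x 16 mm high with a thin foot plate, fixed to the bench; the other carrier lies on it, overhanging it 13 mm on both long sides. Origin: centre of its underside.
- upper_carrier: Second slide carrier, the same as the first: grey, 60 (x) x 120 (y) x 10 (z) mm, lying on the stand with slides up, underside 16 mm above the bench. Origin: centre of its underside, z up.
- key_small_top (a point): Centre of the top of the small round grey key (20 mm diameter, in a black collar) on the incubator's top, the one nearer the front (robot) side. Pressed straight down.
- key_small (a joint): Travel of the small key in m: 0 up, 0.006 fully pressed; a spring of 4 N at full travel returns it.
- key_large_top (a point): Centre of the top of the large round grey key (36 mm diameter, in a black collar) on the incubator's top, behind the small key. Pressed straight down.
- key_large (a joint): Travel of the large key in m: 0 up, 0.006 fully pressed; a spring of 4 N at full travel returns it.
- wash_bottle: Bystander: clear bottle with blue cap, 66 mm diameter, 150 mm high. Origin: centre of its underside.
- tip_box: Bystander: grey pipette tip box with clear lid, 85 (x) x 120 (y) x 49 mm. Origin: centre of its underside.
- dishes: Bystander: two stacked clear dishes, 90 mm diameter, 28 mm high. Origin: centre of their underside.
- pen_beaker: Bystander: glass beaker with pens, 72 mm diameter, 131 mm high. Origin: centre of its underside.
There are look-alikes about, which are no part of the job. What is shaped like the lower_carrier but red is not meant. Leave any purple look-alike of the upper_carrier alone.

How it is judged (in metres and radians):
On the way, in this order (a step that is already met when the one before it is completed fails the run):
1. the separator lies flat on the bench, let go (height (world z) of separator below 0.008 m and angle between the x axis of separator and the z axis of pocket, either way round below 0.08 rad and contact force between the fingers and separator below 0.1 N), for 0.2 s.
2. the separator has been lowered into the pocket in the fingers, flat and within 5 mm of the lower carrier (x of separator in the frame of pocket between -0.004 and 0.004 m and y of separator in the frame of pocket between -0.004 and 0.004 m and z of separator in the frame of pocket between 0.011 and 0.019 m and angle between the x axis of separator and the z axis of pocket, either way round below 0.05 rad and contact force between the fingers and separator above 0.5 N), for 0.05 s.
3. the second carrier has been lowered onto the separator in the fingers, flat and within 5 mm of it (x of upper_carrier in the frame of pocket between -0.004 and 0.004 m and y of upper_carrier in the frame of pocket between -0.004 and 0.004 m and z of upper_carrier in the frame of pocket between 0.015 and 0.023 m and angle between the z axis of upper_carrier and the z axis of pocket, either way round below 0.05 rad and contact force between the fingers and upper_carrier above 0.5 N), for 0.05 s.
4. with the stack complete and let go, the small key is pressed at least 4.5 mm (x of lower_carrier in the frame of pocket between -0.004 and 0.004 m and y of lower_carrier in the frame of pocket between -0.004 and 0.004 m and z of lower_carrier in the frame of pocket between -0.003 and 0.002 m and angle between the z axis of each of lower_carrier, upper_carrier and the z axis of pocket, either way round below 0.05 rad and x of separator in the frame of pocket between -0.004 and 0.004 m and y of separator in the frame of pocket between -0.004 and 0.004 m and z of separator in the frame of pocket between 0.011 and 0.016 m and angle between the x axis of separator and the z axis of pocket, either way round below 0.05 rad and x of upper_carrier in the frame of pocket between -0.004 and 0.004 m and y of upper_carrier in the frame of pocket between -0.004 and 0.004 m and z of upper_carrier in the frame of pocket between 0.015 and 0.02 m and contact force between the fingers and upper_carrier below 0.1 N and value of joint key_small above 0.0045 m).
5. the small key is up again and the large key is pressed at least 4.5 mm (x of lower_carrier in the frame of pocket between -0.004 and 0.004 m and y of lower_carrier in the frame of pocket between -0.004 and 0.004 m and z of lower_carrier in the frame of pocket between -0.003 and 0.002 m and angle between the z axis of each of lower_carrier, upper_carrier and the z axis of pocket, either way round below 0.05 rad and x of separator in the frame of pocket between -0.004 and 0.004 m and y of separator in the frame of pocket between -0.004 and 0.004 m and z of separator in the frame of pocket between 0.011 and 0.016 m and angle between the x axis of separator and the z axis of pocket, either way round below 0.05 rad and x of upper_carrier in the frame of pocket between -0.004 and 0.004 m and y of upper_carrier in the frame of pocket between -0.004 and 0.004 m and z of upper_carrier in the frame of pocket between 0.015 and 0.02 m and value of joint key_small below 0.0015 m and value of joint key_large above 0.0045 m).
At the end, for the whole second after the job is handed in: In the pocket lie, from below, the lower carrier, the separator and the second carrier (slides up), each within 4 mm of the pocket's centre in x and y, flat within 0.05 rad and resting on the layer below (height within 2 to 3 mm), let go and at rest; both keys are up again (x of lower_carrier in the frame of pocket between -0.004 and 0.004 m and y of lower_carrier in the frame of pocket between -0.004 and 0.004 m and z of lower_carrier in the frame of pocket between -0.003 and 0.002 m and angle between the z axis of each of lower_carrier, upper_carrier and the z axis of pocket, either way round below 0.05 rad and x of separator in the frame of pocket between -0.004 and 0.004 m and y of separator in the frame of pocket between -0.004 and 0.004 m and z of separator in the frame of pocket between 0.011 and 0.016 m and angle between the x axis of separator and the z axis of pocket, either way round below 0.05 rad and x of upper_carrier in the frame of pocket between -0.004 and 0.004 m and y of upper_carrier in the frame of pocket between -0.004 and 0.004 m and z of upper_carrier in the frame of pocket between 0.015 and 0.02 m and angle between upper_carrier's own z axis and vertical below 0.1 rad and linear speed of each of lower_carrier, separator, upper_carrier below 0.02 m/s and contact force between the fingers and separator below 0.1 N and contact force between the fingers and upper_carrier below 0.1 N and contact force between the fingers and lower_carrier below 0.1 N and value of joint each of key_small, key_large below 0.0015 m); the robot touches nothing.
It fails at once if the bottle, tip box, dishes or pen beaker is moved by more than 20 mm (distance of any of wash_bottle, tip_box, dishes, pen_beaker from where it was at the start of the episode above 0.02 m).
It fails at once if a key is pressed before the second carrier lies in the pocket (value of joint any of key_small, key_large above 0.0045 m and distance between upper_carrier and pocket above 0.05 m).
It fails at once if both keys are pressed at once (value of joint each of key_small, key_large above 0.003 m).
It fails at once if the lower carrier is taken out of the pocket (distance of lower_carrier from where it was at the start of the episode above 0.015 m).
It also fails if it takes over 72 s, if anything falls off the work surface, if the arm or the gripper's body presses on something with over 40 N, if the wrist force passes 120 N, or if a joint passes its speed limit or range.

## Working session

There is one attempt and no reset: what is moved stays moved. The work goes in short steps, Python scripts to look and compute and a tool call to move; the robot and the scene stay as the last step left them, time stands still between calls to the robot, and variables do not carry over. Pictures are saved under pics/ and viewed, about 8 in all and at most 12, crops included, and the job is handed in when it is done.

Besides the shell and the picture viewer there is one more tool, called after "Emit:" as name([rows], argument=value, ...), one row to a line, values as JSON. move_arm: Moves the arm, as the interface text tells. Its arguments: {"type":"object","properties":{"motion":{"type":"array"}},"required":["motion"]}

```bash
mkdir -p pics; cat > h.py <<'E'
import numpy as np, cv2
from workcell import *
def P(im): 
    return im["mtx"], np.array(im["camera_from_world"])
def proj(im,p):
    K,T=P(im); p=np.atleast_2d(np.array(p,float)); c=(T[:3,:3]@p.T).T+T[:3,3]
    q=np.c_[c[:,0],-c[:,1],-c[:,2]]; u=(np.array(K)@q.T).T
    return u[:,:2]/u[:,2:]
def back(im,uv,z):
    K,T=P(im); d=np.linalg.inv(K)@np.array([uv[0],uv[1],1.]); d=np.array([d[0],-d[1],-d[2]])
    R=T[:3,:3]; o=-R.T@T[:3,3]; w=R.T@d
    return o+w*(z-o[2])/w[2]
def save(im,name,crop=None,s=1):
    a=im["color"][:,:,::-1]
    if crop: x0,y0,x1,y1=crop; a=a[y0:y1,x0:x1]
    cv2.imwrite("pics/"+name,cv2.resize(a,None,fx=s,fy=s,interpolation=cv2.INTER_CUBIC))
E
python3 - <<'E'
from h import *
s=get_image("scene");t=get_image("top")
print([k for k in s], tcp_to_grasp if not callable(tcp_to_grasp) else tcp_to_grasp())
o=get_obs();print(o)
save(s,"s0.png");save(t,"t0.png")
for n,im in(("s",s),("t",t)):
    R=np.array(im["camera_from_world"]);print(n,-R[:3,:3].T@R[:3,3],im["mtx"])
Z=dict(pocket=50,lower_carrier=50,rack=0,separator=38,stand=0,upper_carrier=16,key_small_top=55,key_large_top=55,wash_bottle=0,tip_box=0,dishes=0,pen_beaker=0,incubator=0)
for l,z in Z.items():
    for n,im in(("s",s),("t",t)):
        for m in mark_of(im,l)[:3]:
            r,c=m["location"];print(l,n,round(m["p"],2),np.round([c,r]),back(im,(c,r),z).round(0)[:2])
E
```

```text
['color', 'mtx', 'camera_from_world', 'shot'] 18.700000000000003
{'t': 0.1, 'qpos': array([ 1.21899987e+00,  4.23764644e-01,  1.63060670e+00, -2.25232868e-05,
        1.08862289e+00, -1.89788084e-02]), 'qvel': array([-0.00079664, -0.00258032, -0.00303344,  0.00186987, -0.00061505,
        0.00016342]), 'joint_torque': array([ 3.63242918e-05, -5.45617461e+01, -2.74322391e+01,  6.44576875e-02,
        1.89262762e-02, -5.38334689e-05]), 'ee_pos': array([203.98546557, 590.23567155, 221.98200357]), 'orientation': array([ 2.55805018e+00,  1.82233507e+00, -1.79888617e-03]), 'ft_force': array([ 0.85901058, -0.85933186, -0.0946741 ]), 'moment': array([-0.02767618,  0.00802539,  0.08492839]), 'width': 88.14569337623276}
s [1328.43000159 -135.1974831  1182.64964564] [[444.90164289   0.         279.75233697]
 [  0.         444.90164289 209.4691933 ]
 [  0.           0.           1.        ]]
t [ 253.84694215  -14.52017727 1186.66394033] [[393.01796913   0.         279.72188995]
 [  0.         393.01796913 208.56224582]
 [  0.           0.           1.        ]]
pocket s 0.96 [281. 225.] [563. -1
[... 741 characters left out ...]
top t 0.7 [439. 182.] [ 591. -487.]
key_small_top t 0.37 [244. 207.] [516.  97.]
key_large_top s 0.42 [319. 228.] [594.  95.]
key_large_top t 0.61 [245. 179.] [602.  95.]
wash_bottle s 0.56 [439. 210.] [551. 509.]
wash_bottle t 0.92 [112. 200.] [550. 512.]
tip_box s 0.6 [234. 303.] [ 775. -187.]
tip_box t 0.79 [334. 132.] [ 775. -184.]
dishes s 0.95 [355. 283.] [765. 169.]
dishes s 0.57 [437. 211.] [551. 502.]
dishes t 0.91 [223. 137.] [760. 173.]
dishes t 0.21 [282. 191.] [579. -17.]
pen_beaker s 0.9 [122. 268.] [ 611. -511.]
pen_beaker t 0.95 [442. 180.] [ 613. -518.]
incubator s 0.86 [293. 233.] [564.  18.]
incubator t 0.7 [270. 192.] [574.  19.]
incubator t 0.33 [334. 133.] [ 773. -184.]
```

```bash
python3 - <<'E'
import cv2,numpy as np
a=cv2.imread("pics/t0.png");s=cv2.imread("pics/s0.png")
cv2.imwrite("pics/t0c.png",cv2.resize(a[90:320,130:460],None,fx=2.4,fy=2.4,interpolation=cv2.INTER_CUBIC))
cv2.imwrite("pics/s0c.png",cv2.resize(s[120:340,90:470],None,fx=2.1,fy=2.1,interpolation=cv2.INTER_CUBIC))
E
```

```text
(no output)
```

View pics/t0c.png

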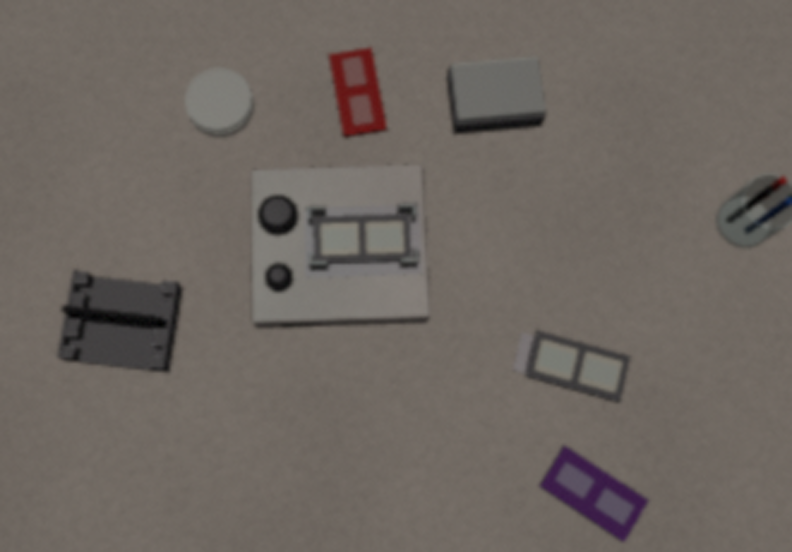

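View pics/s0c.png

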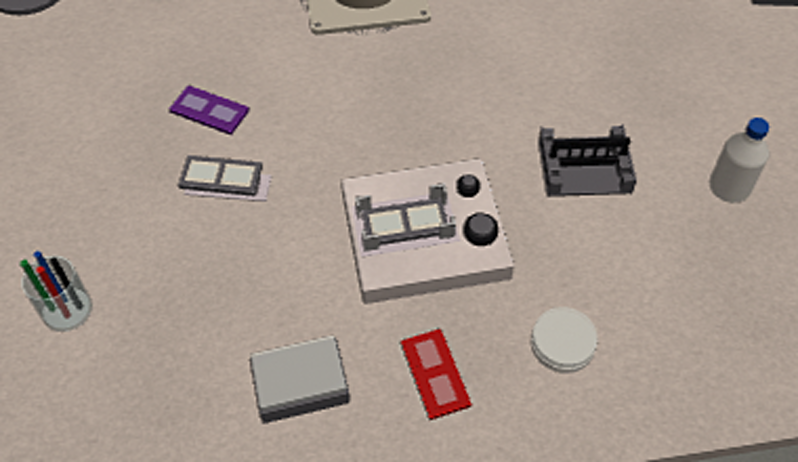

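The purple part (top crop 594,494) and the red part (357,92) are the look-alikes. The target upper carrier is the grey one at (578,365) on the stand. The black separator is in the rack at (115,317), and the pocket is at (362,240). I'll get accurate poses by fitting edges.

```bash
cat >> h.py <<'E'
from scipy.ndimage import map_coordinates, gaussian_filter
from scipy.optimize import minimize
def rect(a,b,z,cx=0,cy=0):
    p=np.array([[-a,-b],[a,-b],[a,b],[-a,b]])/2+[cx,cy]
    return [(np.r_[p[i],z],np.r_[p[(i+1)%4],z]) for i in range(4)]
def grad(im,s=1.0):
    g=gaussian_filter(im["color"].astype(float).mean(2),s)
    gy,gx=np.gradient(g); return gx,gy
def score(q,ims,gs,edges,signed):
    c,s=np.cos(q[2]),np.sin(q[2]); tot=0
    for im,(gx,gy) in zip(ims,gs):
        for a,b in edges:
            t=np.linspace(.04,.96,40)[:,None]; p=a+(b-a)*t
            w=np.c_[c*p[:,0]-s*p[:,1]+q[0], s*p[:,0]+c*p[:,1]+q[1], p[:,2]]
            u=proj(im,w); d=u[-1]-u[0]; L=np.linalg.norm(d); n=np.array([-d[1],d[0]])/L
            v=map_coordinates(gx,u.T[::-1],order=1)*n[0]+map_coordinates(gy,u.T[::-1],order=1)*n[1]
            tot+=(signed*v.mean() if signed else abs(v).mean())*L
    return -tot
def fit(ims,edges,q0,signed=0,rng=(12,12,.15),s=1.0):
    gs=[grad(i,s) for i in ims]; best=None
    f=lambda q:score(q,ims,gs,edges,signed)
    G=[(f((x,y,a)),x,y,a) for x in q0[0]+np.linspace(-1,1,9)*rng[0] for y in q0[1]+np.linspace(-1,1,9)*rng[1] for a in q0[2]+np.linspace(-1,1,9)*rng[2]]
    G.sort(key=lambda r:r[0]); 
    R=[minimize(f,g[1:],method="Nelder-Mead",options=dict(initial_simplex=np.array(g[1:])+np.array([[0,0,0],[2,0,0],[0,2,0],[0,0,.03]]),xatol=1e-3,fatol=1e-3)) for g in G[:3]]
    r=min(R,key=lambda r:r.fun); return r.x,-r.fun
def show(tag,ims,edges,q0,**k):
    for n,i in (("both",ims),("s",ims[:1]),("t",ims[1:])):
        q,v=fit(i,edges,q0,**k); print(tag,n,q.round(2)[:2],q[2].round(4),round(v))
E
python3 - <<'E'
from h import *
import pickle
s=get_image("scene");t=get_image("top");I=[s,t]
pickle.dump(I,open("i0.pkl","wb"))
show("inc",I,rect(200,220,50),(570,16,.03),)
show("low",I,rect(60,120,60),(566,-15,.03),rng=(8,8,.1))
show("up",I,rect(60,120,26),(420,-287,-.25))
show("up+16",I,rect(60,120,26)+rect(60,120,16)[:1],(420,-287,-.25))
show("septop",I,rect(8,120,68),(465,292,-.1))
show("rackfl",I,rect(112,136,0),(463,290,-.1))
show("rackxedges8",I,[e for e in rect(112,94,8)[1::2]],(463,290,-.1))
E
```

```text
inc both [567.71  17.4 ] 0.0356 5297
inc s [567.3  10.1] 0.0339 3581
inc t [568.63  17.46] 0.0329 1815
low both [576.49  -4.9 ] 0.0108 3619
low s [576.13  -5.35] 0.0191 2637
low t [567.48 -11.34] 0.0397 1153
up both [ 422.57 -279.62] -0.2682 3238
up s [ 422.66 -278.59] -0.2684 2385
up t [ 413.96 -278.61] -0.2737 1265
up+16 both [ 422.72 -279.24] -0.2732 3542
up+16 s [ 422.57 -278.71] -0.2702 2632
up+16 t [ 413.65 -279.79] -0.2776 1376
septop both [465.24 288.7 ] -0.1159 2958
septop s [464.3  291.81] -0.1489 2213
septop t [465.54 285.79] -0.1131 820
rackfl both [469.43 291.62] -0.1107 4869
rackfl s [468.26 291.2 ] -0.1054 3461
rackfl t [472.45 293.24] -0.1114 1660
rackxedges8 both [473.55 297.31] -0.0985 2418
rackxedges8 s [474.22 293.04] -0.1062 1879
rackxedges8 t [473.1  308.88] -0.1296 680
```

```bash
python3 - <<'E'
from h import *
import pickle
I=pickle.load(open("i0.pkl","rb"))
show("inc-",I,rect(200,220,50),(570,16,.03),signed=-1)
show("low+",I,rect(60,120,60),(568,-12,.035),rng=(10,10,.1),signed=1)
show("up+",I,rect(60,120,26),(418,-283,-.25),signed=1)
show("septop+",I,rect(8,120,68),(465,292,-.11),signed=1,rng=(12,12,.1))
show("rack+",I,rect(112,136,0),(470,291,-.11),signed=1)
# overlay
for n,im in zip("st",I):
    a=cv2.resize(im["color"][:,:,::-1].copy(),None,fx=4,fy=4,interpolation=cv2.INTER_CUBIC)
    for E,q0,sg,c in ((rect(200,220,50),(568,17,.035),-1,(0,0,255)),(rect(60,120,60),(568,-12,.035),1,(0,255,0)),(rect(60,120,26),(418,-283,-.25),1,(0,255,255)),(rect(8,120,68),(465,290,-.11),1,(255,255,0))):
        q,_=fit(I,E,q0,signed=sg,rng=(10,10,.1))
        C,S=np.cos(q[2]),np.sin(q[2])
        for e in E:
            u=proj(im,[[C*p[0]-S*p[1]+q[0],S*p[0]+C*p[1]+q[1],p[2]] for p in e])*4+1.5
            cv2.line(a,tuple(map(int,u[0])),tuple(map(int,u[1])),c,1)
    if n=="t": A=a[4*150:4*260,4*150:4*400]
    else: B=a[4*170:4*260,4*170:4*400]
cv2.imwrite("pics/ov.png",cv2.resize(np.vstack([A[:, :920],B[:,:920]]),None,fx=.75,fy=.75,interpolation=cv2.INTER_AREA))
E
```

```text
inc- both [567.71  17.4 ] 0.0356 5297
inc- s [567.13  17.37] 0.0362 3547
inc- t [568.63  17.46] 0.0329 1815
low+ both [569.3  -13.46] 0.0479 2346
low+ s [570.76 -14.53] 0.0107 1517
low+ t [567.7  -11.38] 0.0397 989
up+ both [ 415.43 -280.12] -0.2748 2646
up+ s [ 417.13 -281.5 ] -0.2725 1647
up+ t [ 413.96 -278.61] -0.2737 1265
septop+ both [469.12 288.79] -0.0996 1718
septop+ s [472.05 290.12] -0.145 1140
septop+ t [465.54 285.79] -0.1131 820
rack+ both [469.41 292.62] -0.1161 4803
rack+ s [468.31 291.98] -0.1123 3400
rack+ t [472.49 293.6 ] -0.1163 1660
```

View pics/ov.png

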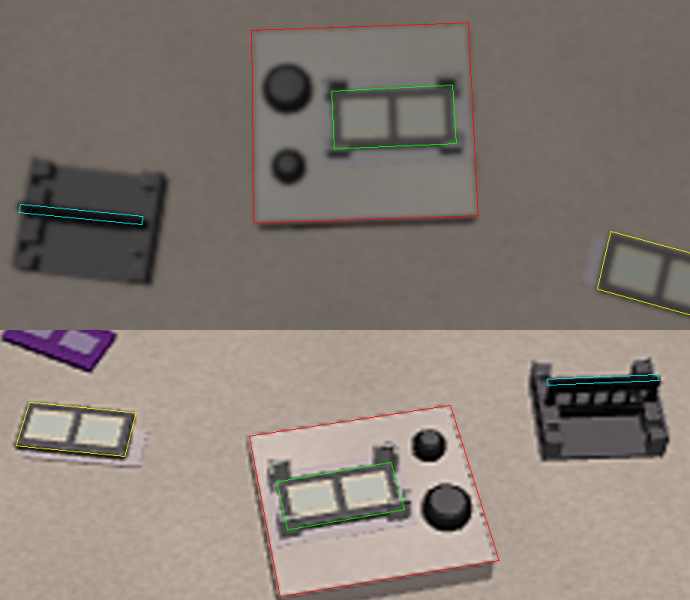

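Fits agree in both views:
- Incubator: (567.7, 17.4, yaw 0.036), which puts the pocket at (568.8, −12.6).
- Upper carrier: (415.4, −280, −0.274).
- Separator: about (467, 290, −0.115).

Moving above the separator now.

Emit:
move_arm([
  [131, -150, -30, 0, 0, -0.6, 80],
  [131, -150, -30, 0, 0, -0.6, 80],
  [131, -150, -30, 0, 0, -0.6, 80],
  [131, -150, -30, 0, 0, -0.6, 80],
  [131, -150, -30, 0, 0, -0.6, 80],
])

```text
t: 1.92
ee_pos: [336.3, 438.7, 192.4]
orientation: [2.986, 0.976, 0.0]
ft_force: [-0.1, -0.4, 0.1]
width: 79.9
```

Emit:
move_arm([
  [132, -150, -30, 0, 0, -0.6, 80],
  [132, -150, -30, 0, 0, -0.6, 80],
  [132, -150, -30, 0, 0, -0.6, 80],
  [132, -150, -30, 0, 0, -0.6, 80],
  [132, -150, -30, 0, 0, -0.6, 80],
])

```text
t: 2.33
ee_pos: [468.6, 288.6, 162.5]
orientation: [-3.141, -0.049, -0.001]
ft_force: [0.4, 0.5, 0.5]
width: 80.2
```

Emit:
move_arm([
  [0, 0, 0, 0, 0, -0.15, 60],
  [0, 0, 0, 0, 0, -0.15, 50],
  [0, 0, 0, 0, 0, -0.15, 50],
  [0, 0, 0, 0, 0, -0.15, 50],
])

```text
t: 2.67
ee_pos: [466.8, 291.3, 162.8]
orientation: [-3.137, 0.17, -0.0]
ft_force: [-0.3, 0.0, 0.4]
width: 56.8
```

```bash
python3 - <<'E'
from h import *
from scipy.spatial.transform import Rotation as R
o=get_obs();M=R.from_rotvec(o["orientation"]).as_matrix();print(o["ee_pos"],np.arctan2(M[1,0],M[0,0]),M[:,2].round(3),o["qpos"].round(3),o["width"])
s=get_image("scene");t=get_image("top")
save(s,"a1.png",(300,100,440,240),4);save(t,"b1.png",(110,160,250,290),4)
a=cv2.imread("pics/a1.png");b=cv2.imread("pics/b1.png");h=520;cv2.imwrite("pics/v1.png",cv2.resize(np.hstack([a[:h],b[:h]]),(800,372)))
E
```

```text
[466.77262613 291.31265112 162.82972222] -0.10800146520273823 [ 0.  0. -1.] [0.536 0.394 1.841 0.    0.906 0.644] 56.81080161651328
```

View pics/v1.png

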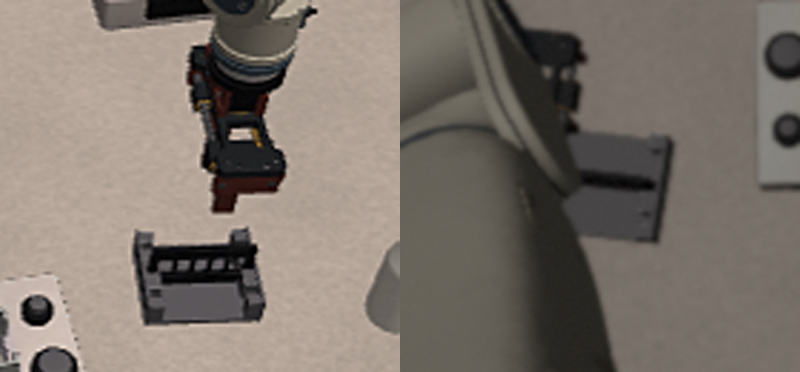

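The gripper is over the rack and aligned with the separator. In the scene crop the fingers are at about (225,205) and the bar at (200,255). The arm hides the gripper in the top view. Now I'll descend and grip.

Emit:
move_arm([
  [0, 0, -40, 0, 0, 0, 50],
  [0, 0, -80, 0, 0, 0, 50],
  [0, 0, -105, 0, 0, 0, 50],
  [0, 0, -114, 0, 0, 0, 50],
  [0, 0, -114, 0, 0, 0, 50],
])

```text
t: 3.18
ee_pos: [465.4, 290.6, 46.8]
orientation: [3.135, -0.172, -0.006]
ft_force: [-0.3, 0.0, 0.5]
width: 50.1
```

Emit:
move_arm([
  [0, 0, 0, 0, 0, 0, 0],
  [0, 0, 0, 0, 0, 0, 0],
  [0, 0, 0, 0, 0, 0, 0],
  [0, 0, 0, 0, 0, 0, 0],
  [0, 0, 0, 0, 0, 0, 0],
])

```text
t: 3.6
ee_pos: [467.8, 291.1, 49.8]
orientation: [-3.136, 0.176, -0.003]
ft_force: [-0.7, -1.0, -0.8]
width: 20.0
```

Emit:
move_arm([
  [0, 0, 0, 0, 0, 0, 0],
  [0, 0, 0, 0, 0, 0, 0],
])

```text
t: 3.77
ee_pos: [468.5, 291.0, 49.4]
orientation: [-3.136, 0.175, -0.005]
ft_force: [7.4, -4.1, -0.9]
width: 8.4
```

Emit:
move_arm([
  [0, 0, 10, 0, 0, 0, 0],
  [0, 0, 30, 0, 0, 0, 0],
  [0, 0, 60, 0, 0, 0, 0],
  [0, 0, 90, 0, 0, 0, 0],
  [0, 0, 110, 0, 0, 0, 0],
])

```text
t: 4.18
ee_pos: [467.7, 291.0, 161.0]
orientation: [-3.136, 0.176, -0.002]
ft_force: [0.4, 0.7, -0.5]
width: 8.0
```

Separator held (opening 8.0 mm). Checking the left-front bench area for a free spot to lay it.

```bash
python3 - <<'E'
from h import *
import pickle
I=pickle.load(open("i0.pkl","rb"))
out=[]
for im in I:
    a=im["color"][:,:,::-1].copy()
    for x in range(0,700,100):
        for y in range(-300,701,100):
            u=proj(im,[x,y,0])[0].round().astype(int)
            if 0<=u[0]<560 and 0<=u[1]<420: cv2.circle(a,tuple(map(int,u)),1,(0,0,255) if y!=400 and x!=200 else (255,0,0),-1)
    out.append(a)
cv2.imwrite("pics/grid.png",cv2.resize(np.vstack(out),(600,900))[:,:][:,:] if 0 else cv2.resize(np.hstack([out[0][:300,200:],out[1][60:360,:420]]),(800,308)))
E
```

```text
(no output)
```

View pics/grid.png

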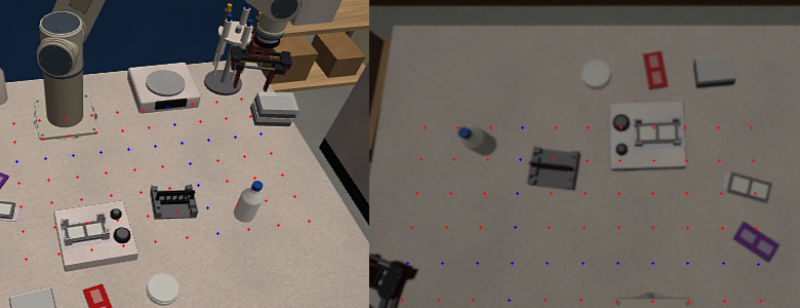

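Free bench around (230,400); the balance and notebook stack are off to its far side. I'll lay the separator there, tilting the tool inward by 0.85 rad.

Emit:
move_arm([
  [-24, 11, 0, 0, 0, 0.12, 0],
  [-48, 22, 0, 0, 0, 0.24, 0],
  [-72, 33, 0, 0, 0, 0.36, 0],
  [-96, 43, 0, 0, 0, 0.48, 0],
  [-120, 54, 0, 0, 0, 0.6, 0],
])

```text
t: 4.6
ee_pos: [345.9, 344.7, 158.7]
orientation: [3.046, 0.767, -0.0]
ft_force: [0.9, 0.6, -0.4]
width: 8.0
```

Emit:
move_arm([
  [-24, 11, 0, 0, 0, 0.12, 0],
  [-48, 22, 0, 0, 0, 0.24, 0],
  [-72, 33, 0, 0, 0, 0.36, 0],
  [-96, 43, 0, 0, 0, 0.48, 0],
  [-117, 53, 0, 0, 0, 0.555, 0],
])

```text
t: 5.02
ee_pos: [228.6, 397.7, 158.7]
orientation: [2.719, 1.573, -0.001]
ft_force: [0.0, -0.6, -0.4]
width: 7.8
```

Emit:
move_arm([
  [0, 0, 0, -0.073, 0.042, 0, 0],
  [0, 0, 0, -0.146, 0.084, 0, 0],
  [0, 0, 0, -0.218, 0.126, 0, 0],
  [0, 0, 0, -0.291, 0.168, 0, 0],
  [0, 0, 0, -0.364, 0.21, 0, 0],
])

```text
t: 5.43
ee_pos: [230.2, 398.0, 159.1]
orientation: [2.498, 1.435, -0.535]
ft_force: [0.4, 0.4, -0.7]
width: 8.0
```

Emit:
move_arm([
  [0, 0, 0, -0.073, 0.042, 0, 0],
  [0, 0, 0, -0.146, 0.084, 0, 0],
  [0, 0, 0, -0.218, 0.126, 0, 0],
  [0, 0, 0, -0.291, 0.168, 0, 0],
  [0, 0, 0, -0.372, 0.215, 0, 0],
])

```text
t: 5.85
ee_pos: [230.4, 398.1, 159.0]
orientation: [2.198, 1.263, -0.996]
ft_force: [-0.3, -0.5, -0.0]
width: 7.7
```

```bash
python3 - <<'E'
from h import *
from scipy.spatial.transform import Rotation as R
o=get_obs();M=R.from_rotvec(o["orientation"]).as_matrix();print(o["ee_pos"],M.round(3),o["qpos"].round(3),o["width"],o["ft_force"])
s=get_image("scene");u=proj(s,[230,398,100])[0];print(u);save(s,"v2.png",(270,60,470,210),4)
E
```

```text
[230.36638442 398.06794083 158.98826509] [[ 0.333  0.865 -0.377]
 [ 0.568 -0.502 -0.652]
 [-0.753  0.003 -0.658]] [ 1.029  0.723  1.549 -0.014  1.722 -0.01 ] 7.692211563744426 [-0.28230982 -0.4795876  -0.03569824]
[383.84814495 124.68268393]
```

View pics/v2.png

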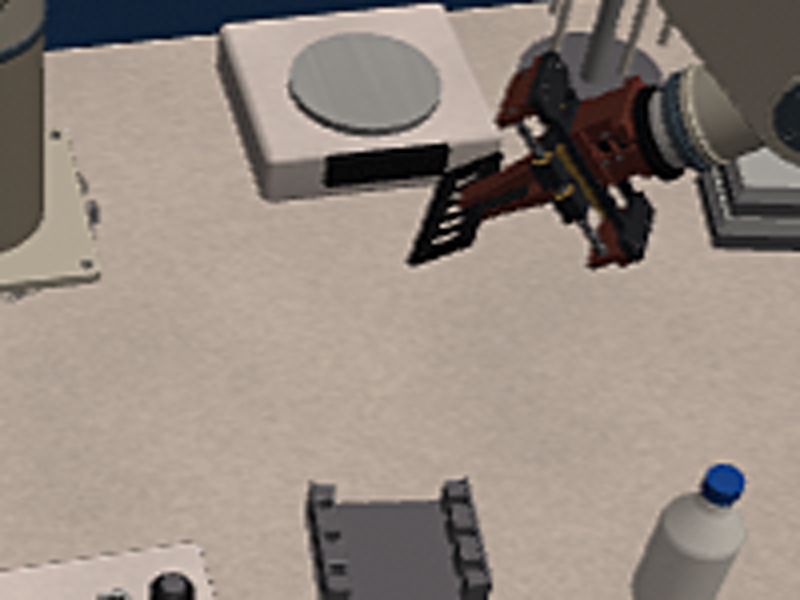

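The separator is held firmly and tilted, clear above the bench. Shifting a bit away from the balance and lowering.

Emit:
move_arm([
  [15, 7, -20, 0, 0, 0, 0],
  [30, 14, -50, 0, 0, 0, 0],
  [45, 22, -80, 0, 0, 0, 0],
  [45, 22, -105, 0, 0, 0, 0],
  [45, 22, -121, 0, 0, 0, 0],
])

```text
t: 6.32
ee_pos: [275.2, 419.0, 35.1]
orientation: [2.2, 1.263, -0.994]
ft_force: [-0.3, -1.0, -0.3]
width: 7.9
```

Emit:
move_arm([
  [0, 0, -2, 0, 0, 0, 0],
  [0, 0, -4, 0, 0, 0, 0],
  [0, 0, -6, 0, 0, 0, 0],
  [0, 0, -6, 0, 0, 0, 0],
])

```text
t: 6.65
ee_pos: [275.2, 420.3, 32.8]
orientation: [2.201, 1.265, -0.991]
ft_force: [0.2, -0.5, -1.0]
width: 7.6
```

Emit:
move_arm([
  [0, 0, -1, 0, 0, 0, 0],
  [0, 0, -2, 0, 0, 0, 0],
  [0, 0, -2, 0, 0, 0, 0],
])

```text
t: 6.9
ee_pos: [275.3, 420.0, 30.3]
orientation: [2.201, 1.265, -0.992]
ft_force: [-0.5, 0.5, 0.6]
width: 7.9
```

Emit:
move_arm([
  [0, 0, 0, 0, 0, 0, 16],
  [0, 0, 0, 0, 0, 0, 16],
  [0, 0, 0, 0, 0, 0, 16],
  [0, 0, 0, 0, 0, 0, 16],
])

```text
t: 7.23
ee_pos: [275.2, 419.7, 29.7]
orientation: [2.2, 1.264, -0.993]
ft_force: [0.5, 0.5, -0.2]
width: 16.1
```

Emit:
move_arm([
  [4, 7, 7, 0, 0, 0, 16],
  [10, 17, 17, 0, 0, 0, 16],
  [20, 34, 34, 0, 0, 0, 16],
  [30, 52, 52, 0, 0, 0, 16],
  [42, 73, 74, 0, 0, 0, 16],
])

```text
t: 7.65
ee_pos: [317.3, 493.0, 104.5]
orientation: [2.199, 1.263, -0.995]
ft_force: [0.7, 0.5, -0.3]
width: 16.1
```

```bash
python3 - <<'E'
from h import *
s=get_image("scene");save(s,"v3.png",(270,60,470,210),3)
show("sep",[s,get_image("top")],rect(60,120,8),(290,445,1.04),rng=(25,25,.2),signed=1)
E
```

```text
sep both [273.12 420.26] 1.0444 5907
sep s [273.68 419.34] 1.0403 3307
sep t [272.85 421.14] 1.0472 2664
```

View pics/v3.png

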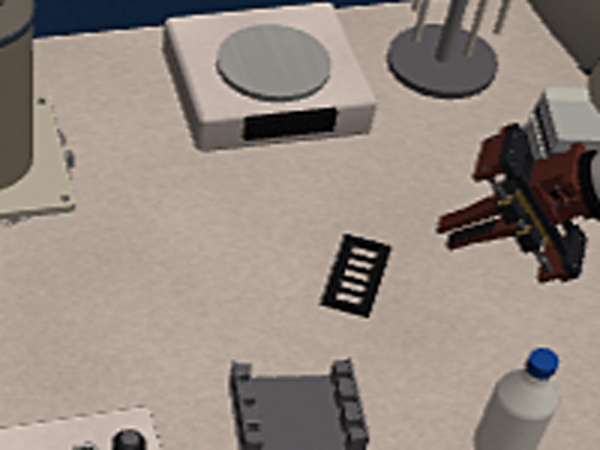

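Separator lies flat at (273, 420), yaw 1.044. Straightening the tool over it and regrasping across the width.

Emit:
move_arm([
  [-5, -8, 10, 0.075, -0.043, 0, 80],
  [-9, -15, 20, 0.15, -0.086, 0, 80],
  [-14, -22, 30, 0.225, -0.13, 0, 80],
  [-18, -29, 40, 0.3, -0.173, 0, 80],
  [-22, -36, 40, 0.368, -0.2125, 0, 80],
])

```text
t: 8.17
ee_pos: [295.1, 456.6, 145.2]
orientation: [2.501, 1.437, -0.53]
ft_force: [0.0, -0.1, -0.5]
width: 46.0
```

Emit:
move_arm([
  [-5, -8, 0, 0.075, -0.043, 0, 80],
  [-9, -15, 0, 0.15, -0.086, 0, 80],
  [-14, -22, 0, 0.225, -0.13, 0, 80],
  [-18, -29, 0, 0.3, -0.173, 0, 80],
  [-22, -36, 0, 0.368, -0.2125, 0, 80],
])

```text
t: 8.58
ee_pos: [272.3, 419.5, 143.7]
orientation: [-2.722, -1.564, -0.005]
ft_force: [0.0, -0.7, 0.1]
width: 77.9
```

Emit:
move_arm([
  [0, 0, -30, 0, 0, 0, 80],
  [0, 0, -60, 0, 0, 0, 80],
  [0, 0, -90, 0, 0, 0, 80],
  [0, 0, -115, 0, 0, 0, 80],
  [0, 0, -125, 0, 0, 0, 80],
])

```text
t: 9.0
ee_pos: [271.6, 418.3, 15.8]
orientation: [2.722, 1.564, -0.007]
ft_force: [-0.7, -0.7, -0.8]
width: 79.8
```

```bash
python3 - <<'E'
from h import *
from scipy.spatial.transform import Rotation as R
o=get_obs();M=R.from_rotvec(o["orientation"]).as_matrix();print(o["ee_pos"],np.arctan2(M[1,0],M[0,0]),M[:,2].round(4),o["width"],o["ft_force"])
E
```

```text
[271.57292802 418.31961621  15.81410148] 1.0430423553667596 [-0.0029 -0.0043 -1.    ] 79.83102820038822 [-0.6781301  -0.73344716 -0.83902384]
```

Emit:
move_arm([
  [0, 0, -5, 0, 0, 0, 80],
  [0, 0, -10, 0, 0, 0, 80],
  [0, 0, -14, 0, 0, 0, 80],
  [0, 0, -16, 0, 0, 0, 80],
  [0, 0, -16, 0, 0, 0, 70],
])

```text
t: 9.42
ee_pos: [273.4, 421.1, 3.1]
orientation: [-2.724, -1.565, -0.001]
ft_force: [-1.1, -0.3, -0.3]
width: 76.3
```

Emit:
move_arm([
  [0, 0, 0, 0, 0, 0, 64],
  [0, 0, 0, 0, 0, 0, 56],
  [0, 0, 0, 0, 0, 0, 50],
  [0, 0, 0, 0, 0, 0, 50],
  [0, 0, 0, 0, 0, 0, 50],
])

```text
t: 9.83
ee_pos: [273.5, 421.2, 3.3]
orientation: [-2.723, -1.565, -0.002]
ft_force: [1.0, 0.2, 5.5]
width: 59.5
```

Emit:
move_arm([
  [0, 0, 6, 0, 0, 0, 50],
  [0, 0, 20, 0, 0, 0, 50],
  [0, 0, 50, 0, 0, 0, 50],
  [0, 0, 90, 0, 0, 0, 50],
  [0, 0, 130, 0, 0, 0, 50],
])

```text
t: 10.25
ee_pos: [272.3, 419.5, 133.5]
orientation: [2.723, 1.564, -0.005]
ft_force: [0.7, 1.2, -0.3]
width: 59.2
```

Emit:
move_arm([
  [20, -29, 6, 0, 0, -0.067, 50],
  [39, -58, 12, 0, 0, -0.134, 50],
  [59, -86, 18, 0, 0, -0.202, 50],
  [78, -115, 24, 0, 0, -0.269, 50],
  [98, -144, 30, 0, 0, -0.336, 50],
])

```text
t: 10.67
ee_pos: [371.3, 275.1, 163.3]
orientation: [2.949, 1.084, -0.0]
ft_force: [0.3, -0.1, -0.9]
width: 59.2
```

Emit:
move_arm([
  [20, -29, 0, 0, 0, -0.067, 50],
  [39, -58, 0, 0, 0, -0.134, 50],
  [59, -86, 0, 0, 0, -0.202, 50],
  [78, -115, 0, 0, 0, -0.269, 50],
  [98, -144, 0, 0, 0, -0.336, 50],
])

```text
t: 11.08
ee_pos: [469.3, 131.0, 162.9]
orientation: [3.089, 0.574, -0.001]
ft_force: [0.8, 1.0, -1.3]
width: 59.6
```

Emit:
move_arm([
  [20, -29, 0, 0, 0, -0.067, 50],
  [39, -58, 0, 0, 0, -0.134, 50],
  [59, -86, 0, 0, 0, -0.202, 50],
  [78, -115, 0, 0, 0, -0.269, 50],
  [99.6, -145.3, 0, 0, 0, -0.337, 50],
])

```text
t: 11.5
ee_pos: [568.6, -14.1, 162.7]
orientation: [-3.141, -0.048, 0.002]
ft_force: [0.2, 1.3, -1.2]
width: 59.6
```

Emit:
move_arm([
  [0, 0, -40, 0, 0, 0, 50],
  [0, 0, -62, 0, 0, 0, 50],
  [0, 0, -62, 0, 0, 0, 50],
  [0, 0, -62, 0, 0, 0, 50],
])

```text
t: 11.83
ee_pos: [567.4, -12.6, 99.9]
orientation: [-3.141, -0.053, 0.006]
ft_force: [1.0, 0.2, -0.7]
width: 59.6
```

```bash
python3 - <<'E'
from h import *
from scipy.spatial.transform import Rotation as R
import pickle
o=get_obs();M=R.from_rotvec(o["orientation"]).as_matrix();print(o["ee_pos"],np.arctan2(M[1,0],M[0,0]),M[:,2].round(4),o["width"],o["ft_force"])
s=get_image("scene");t=get_image("top");I=[s,t];pickle.dump(I,open("i1.pkl","wb"))
save(s,"a4.png",(210,150,350,280),4);save(t,"b4.png",(210,130,350,260),4)
a=cv2.imread("pics/a4.png");b=cv2.imread("pics/b4.png");cv2.imwrite("pics/v4.png",cv2.resize(np.hstack([a,b]),(800,371)))
z=o["ee_pos"][2]+5.5
show("sep",I,rect(60,120,z),(o["ee_pos"][0],o["ee_pos"][1],.036),rng=(10,10,.08),signed=1)
E
```

```text
[567.40166048 -12.62875444  99.86554976] 0.03386268199870404 [-3.6e-03  2.0e-04 -1.0e+00] 59.60752229712017 [ 0.95755077  0.18852697 -0.7467632 ]
sep both [569.86 -14.63] 0.0143 3550
sep s [569.86 -14.63] 0.0143 3571
sep t [546.22  11.29] -0.1123 1
```

View pics/v4.png

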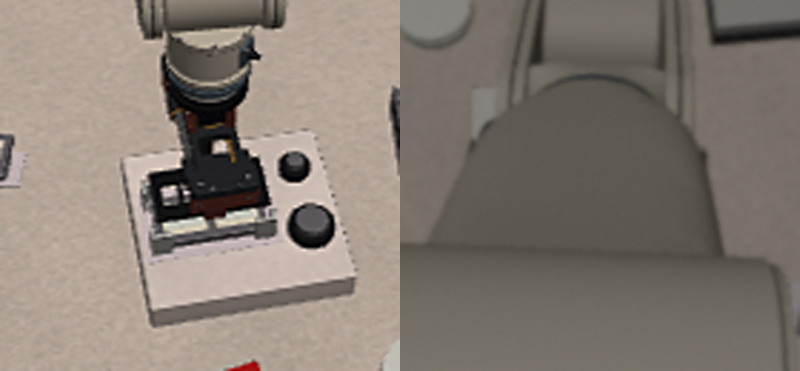

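```bash
python3 - <<'E'
from h import *
import pickle
s,t=pickle.load(open("i1.pkl","rb")); g=s["color"].astype(float).mean(2)
c,S=np.cos(.0356),np.sin(.0356)
def W(x,y,z): return [568.8+c*x-S*y,-12.6+S*x+c*y,z]
def prof(pts): return map_coordinates(g,proj(s,pts).T[::-1],order=1)
for x in (-20,-10,20,26):
    for sg in (-1,1):
        ys=np.arange(48,74,2); print("x",x,"sgn",sg,dict(zip(ys.tolist(),prof([W(x,sg*y,106) for y in ys]).astype(int).tolist())))
for y in (-50,-35,-25,25,35,50):
    xs=np.arange(16,48,2); print("y",y,dict(zip(xs.tolist(),prof([W(x,y,106) for x in xs]).astype(int).tolist())))
E
```

```text
x -20 sgn -1 {48: 19, 50: 19, 52: 18, 54: 17, 56: 14, 58: 9, 60: 57, 62: 111, 64: 169, 66: 158, 68: 151, 70: 164, 72: 187}
x -20 sgn 1 {48: 34, 50: 32, 52: 26, 54: 10, 56: 36, 58: 110, 60: 163, 62: 188, 64: 188, 66: 185, 68: 184, 70: 184, 72: 191}
x -10 sgn -1 {48: 167, 50: 132, 52: 76, 54: 6, 56: 11, 58: 18, 60: 27, 62: 45, 64: 74, 66: 112, 68: 149, 70: 140, 72: 109}
x -10 sgn 1 {48: 36, 50: 33, 52: 25, 54: 13, 56: 9, 58: 101, 60: 165, 62: 191, 64: 187, 66: 185, 68: 184, 70: 192, 72: 175}
x 20 sgn -1 {48: 19, 50: 19, 52: 18, 54: 18, 56: 17, 58: 14, 60: 29, 62: 58, 64: 108, 66: 155, 68: 194, 70: 193, 72: 188}
x 20 sgn 1 {48: 21, 50: 18, 52: 14, 54: 6, 56: 33, 58: 138, 60: 181, 62: 194, 64: 189, 66: 187, 68: 187, 70: 187, 72: 187}
x 26 sgn -1 {48: 11, 50: 10, 52: 11, 54: 14, 56: 16, 58: 19, 60: 23, 62: 40, 64: 74, 66: 121, 68: 178, 70: 193, 72: 186}
x 26 sgn 1 {48: 12, 50: 10, 52: 9, 54: 7, 56: 56, 58: 113, 60: 179, 62: 186, 64: 187, 66: 184, 68: 185, 70: 186, 72: 187}
y -50 {16: 16, 18: 18, 20: 19, 22: 18, 24: 17, 26: 10, 28: 15, 30: 52, 32: 114, 34: 189, 36: 203, 38: 194, 40: 192, 42: 190, 44: 180, 46: 173}
y -35 {16: 17, 18: 18, 20: 18, 22: 19, 24: 18, 26: 13, 28: 12, 30: 13, 32: 108, 34: 212, 36: 202, 38: 192, 40: 189, 42: 190, 44: 196, 46: 183}
y -25 {16: 23, 18: 29, 20: 26, 22: 25, 24: 26, 26: 20, 28: 5, 30: 38, 32: 98, 34: 156, 36: 202, 38: 195, 40: 190, 42: 193, 44: 197, 46: 202}
y 25 {16: 30, 18: 31, 20: 32, 22: 31, 24: 27, 26: 16, 28: 11, 30: 27, 32: 88, 34: 184, 36: 204, 38: 193, 40: 190, 42: 190, 44: 196, 46: 191}
y 35 {16: 35, 18: 41, 20: 36, 22: 28, 24: 26, 26: 23, 28: 11, 30: 33, 32: 118, 34: 175, 36: 196, 38: 196, 40: 192, 42: 196, 44: 201, 46: 199}
y 50 {16: 21, 18: 19, 20: 18, 22: 17, 24: 16, 26: 10, 28: 2, 30: 17, 32: 51, 34: 111, 36: 159, 38: 157, 40: 160, 42: 168, 44: 179, 46: 172}
```

```bash
cat >> h.py <<'E'
def hullscore(q,ims,gs,box,signed):
    a,b,z0,z1=box;c,s=np.cos(q[2]),np.sin(q[2]);tot=0
    pts=[(c*x-s*y+q[0],s*x+c*y+q[1],z) for x in(-a/2,a/2) for y in(-b/2,b/2) for z in(z0,z1)]
    for im,(gx,gy) in zip(ims,gs):
        h=cv2.convexHull(proj(im,pts).astype(np.float32)).reshape(-1,2)
        A=sum(h[i-1][0]*h[i][1]-h[i][0]*h[i-1][1] for i in range(len(h)))
        if A>0: h=h[::-1]
        for i in range(len(h)):
            u0,u1=h[i],h[(i+1)%len(h)];d=u1-u0;L=np.hypot(*d)
            if L<.5: continue
            u=u0+d*np.linspace(.03,.97,40)[:,None];n=np.array([-d[1],d[0]])/L
            tot+=signed*(map_coordinates(gx,u.T[::-1],order=1)*n[0]+map_coordinates(gy,u.T[::-1],order=1)*n[1]).mean()*L
    return -tot
def hfit(ims,box,q0,signed,s=.8):
    gs=[grad(i,s) for i in ims];f=lambda q:hullscore(q,ims,gs,box,signed)
    R=[minimize(f,np.array(q0)+[dx,dy,0],method="Nelder-Mead",options=dict(initial_simplex=np.array(q0)+[dx,dy,0]+np.array([[0,0,0],[4,0,0],[0,4,0],[0,0,.04]]),xatol=1e-3,fatol=1e-3)) for dx in(-5,0,5) for dy in(-5,0,5)]
    r=min(R,key=lambda r:r.fun);return r.x.round(3),round(-r.fun)
E
python3 - <<'E'
from h import *
import pickle
I=pickle.load(open("i0.pkl","rb"));J=pickle.load(open("i1.pkl","rb"))
for n,i in(("both",I),("s",I[:1]),("t",I[1:])):
    print(n,"inc",hfit(i,(200,220,0,50),(568,17,.035),-1),"up",hfit(i,(60,120,16,26),(415,-280,-.27),1))
    print("   inc top",fit(i,rect(200,220,50),(568,17,.035),signed=-1,s=.8)[0].round(3))
print("low t",hfit(I[1:],(60,120,50,60),(568,-12,.036),1))
a=J[0]
for z in (98,):
    R=rect(60,120,z);T=rect(60,120,z+8)
    # rect order: -y, +x, +y, -x
    for nm,E in(("near+ends",[R[0],R[1],T[2]]),):
        for s in(.7,1.):
            print(nm,[x.round(3) for x in fit([a],E,(568,-13,.03),signed=1,rng=(8,8,.06),s=s)])
E
```

```text
both inc (array([5.7795e+02, 2.0898e+01, 4.1000e-02]), 3095) up (array([ 4.13471e+02, -2.80972e+02, -2.73000e-01]), 5122)
   inc top [5.67621e+02 1.72890e+01 3.60000e-02]
s inc (array([5.69529e+02, 2.05220e+01, 3.90000e-02]), 2056) up (array([ 4.12972e+02, -2.81574e+02, -2.76000e-01]), 3583)
   inc top [5.67142e+02 1.72470e+01 3.60000e-02]
t inc (array([5.78423e+02, 1.79990e+01, 3.40000e-02]), 1952) up (array([ 4.14585e+02, -2.79426e+02, -2.78000e-01]), 1663)
   inc top [5.68303e+02 1.75700e+01 3.30000e-02]
low t (array([ 5.68424e+02, -1.13180e+01,  6.40000e-02]), 1301)
near+ends [array([ 5.65997e+02, -1.46760e+01,  2.70000e-02]), np.float64(3753.249)]
near+ends [array([ 5.66005e+02, -1.46900e+01,  2.70000e-02]), np.float64(3098.451)]
```

```bash
python3 - <<'E'
from h import *
import pickle
I=pickle.load(open("i0.pkl","rb"))
def seg(p,q): return (np.array(p,float),np.array(q,float))
X,Y=37,67
def ends(y,z): # direction ccw: -y end goes +x ; +y end goes -x
    s=1 if y<0 else -1
    return [seg((s*-X,y,z),(s*-(X-19),y,z)),seg((s*(X-19),y,z),(s*X,y,z))]
def longs(x,z):
    s=1 if x>0 else -1
    return [seg((x,-s*Y,z),(x,-s*(Y-26),z)),seg((x,s*(Y-26),z),(x,s*Y,z))]
et=longs(X,84)+ends(-Y,84)+ends(Y,84)
es=longs(-X,84)+ends(Y,84)+ends(-Y,84)
for s in(.7,1.):
    print("t",[v.round(3) for v in fit(I[1:],et,(568.7,-12.6,.036),signed=1,rng=(6,6,.04),s=s)])
    print("s",[v.round(3) for v in fit(I[:1],es,(568.7,-12.6,.036),signed=1,rng=(6,6,.04),s=s)])
# keys by blob
for im,n in zip(I,"st"):
    for k,q in(("small",(505,92)),("large",(592,95))):
        u=proj(im,[*q,60])[0].round().astype(int);g=im["color"].astype(float).mean(2)
        w=g[u[1]-14:u[1]+15,u[0]-14:u[0]+15];m=(w<110*(1 if n=="s" else .75)).astype(np.uint8)
        nn,lab,st,ce=cv2.connectedComponentsWithStats(m);j=1+np.argmax(st[1:,4]);c=ce[j]+u-14
        print(n,k,c,st[j],[back(im,c,z).round(1)[:2] for z in(50,60,65)])
        for l in mark_of(im,"key_%s_top"%k)[:2] if 0 else []: pass
E
```

```text
t [array([ 5.62685e+02, -1.34020e+01,  2.90000e-02]), np.float64(560.519)]
s [array([ 5.71742e+02, -1.72410e+01,  4.20000e-02]), np.float64(1003.554)]
t [array([ 5.63062e+02, -1.34820e+01,  2.60000e-02]), np.float64(485.658)]
s [array([ 5.71648e+02, -1.68940e+01,  3.80000e-02]), np.float64(841.196)]
s small [312.46078431 208.12745098] [  8  13  12  11 102] [array([513.6,  89.5]), array([520.8,  87.6]), array([524.4,  86.6])]
s large [318.45116279 228.83255814] [  5   9  17  16 215] [array([593.9,  92.3]), array([600.4,  90.3]), array([603.7,  89.3])]
t small [245.82758621 205.20689655] [  9   4  12  12 116] [array([521. ,  90.7]), array([518.6,  89.8]), array([517.4,  89.3])]
t large [245.36842105 179.20614035] [  6   4  17  17 228] [array([601.6,  93.7]), array([598.5,  92.8]), array([597. ,  92.3])]
```

The scene view shows the held separator about 2 mm off the pocket in x and y, so I'll correct and re-measure.

Emit:
move_arm([
  [2.4, 2.1, 0, 0, 0, 0.008, 50],
  [2.4, 2.1, 0, 0, 0, 0.008, 50],
  [2.4, 2.1, 0, 0, 0, 0.008, 50],
])

```text
t: 12.18
ee_pos: [572.0, -10.1, 102.0]
orientation: [3.141, 0.067, 0.004]
ft_force: [0.8, -1.2, -0.1]
width: 59.5
```

```bash
cat > m.py <<'E'
from h import *
import sys,pickle
from scipy.spatial.transform import Rotation as R
h=float(sys.argv[1]);d=float(sys.argv[2])
o=get_obs();M=R.from_rotvec(o["orientation"]).as_matrix();print(o["ee_pos"].round(2),np.arctan2(M[1,0],M[0,0]).round(4),M[:,2].round(4),o["width"],o["ft_force"])
a=get_image("scene");pickle.dump(a,open("last.pkl","wb"))
z=float(sys.argv[3])-d
B=rect(60,120,z);T=rect(60,120,z+h)
q,v=fit([a],[B[0],B[1],T[2]],(568,-13,.035),signed=1,rng=(8,8,.06));print(q.round(3),round(v))
print("inc now",fit([a],rect(200,220,50)[:3],(567.5,17.3,.036),signed=-1,rng=(5,5,.03))[0].round(3))
print("inc i0 same edges",fit([pickle.load(open("i0.pkl","rb"))[0]],rect(200,220,50)[:3],(567.5,17.3,.036),signed=-1,rng=(5,5,.03))[0].round(3))
E
python3 m.py 8 2.7 100.7
```

```text
[572.03 -10.07 101.97] 0.0429 [ 2.3e-03 -1.0e-04 -1.0e+00] 59.54532851222788 [ 0.84700863 -1.21113793 -0.06566919]
[ 5.69194e+02 -1.19340e+01  3.20000e-02] 3017
inc now [5.66261e+02 1.73790e+01 3.70000e-02]
inc i0 same edges [5.66276e+02 1.74000e+01 3.70000e-02]
```

Emit:
move_arm([
  [-1, -0.6, -4, 0, 0, 0, 50],
  [-1, -0.6, -8, 0, 0, 0, 50],
  [-1, -0.6, -11, 0, 0, 0, 50],
  [-1, -0.6, -11, 0, 0, 0, 50],
  [-1, -0.6, -11, 0, 0, 0, 50],
])

```text
t: 12.65
ee_pos: [569.8, -11.1, 89.2]
orientation: [-3.141, -0.066, 0.001]
ft_force: [-0.3, -0.1, -0.8]
width: 59.5
```

```bash
python3 m.py 8 2.7 89.7; python3 - <<'E'
from h import *
import pickle
a=pickle.load(open("last.pkl","rb"));save(a,"v5.png",(240,190,330,255),8)
E
```

```text
[569.82 -11.14  89.19] 0.042 [-0.001 -0.    -1.   ] 59.47924947751048 [-0.25278526 -0.13050723 -0.82824806]
[ 5.67236e+02 -1.34260e+01  3.50000e-02] 2824
inc now [5.66261e+02 1.73780e+01 3.70000e-02]
inc i0 same edges [5.66276e+02 1.74000e+01 3.70000e-02]
```

View pics/v5.png

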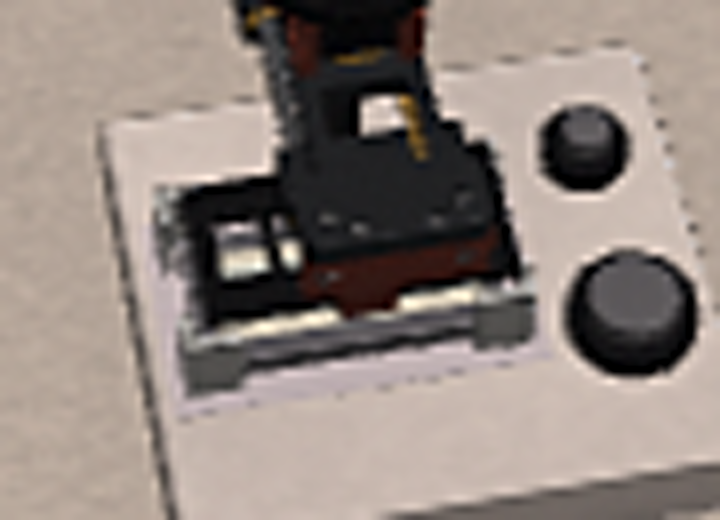

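The separator sits between the corner angles, within about 1 mm. I'll nudge it and lower it slowly while watching force.

Emit:
move_arm([
  [0.6, 0.6, -2, 0, 0, 0, 50],
  [0.6, 0.6, -4, 0, 0, 0, 50],
  [0.6, 0.6, -6, 0, 0, 0, 50],
  [0.6, 0.6, -8, 0, 0, 0, 50],
  [0.6, 0.6, -9, 0, 0, 0, 50],
])

```text
t: 13.12
ee_pos: [571.1, -10.6, 80.8]
orientation: [3.141, 0.066, 0.001]
ft_force: [-1.2, -1.8, 3.3]
width: 59.7
```

Emit:
move_arm([
  [0, 0, 0, 0, 0, 0, 50],
  [0, 0, 0, 0, 0, 0, 50],
])

```text
t: 13.28
ee_pos: [571.1, -10.6, 80.8]
orientation: [3.141, 0.066, 0.001]
ft_force: [-0.4, -0.8, 2.5]
width: 59.4
```

```bash
python3 m.py 8 2.7 80.7; python3 -c "
from h import *
o=get_obs();print(o['moment'])"
```

```text
[571.13 -10.63  80.81] 0.042 [ 7.e-04 -2.e-04 -1.e+00] 59.391194275342016 [-0.39995406 -0.76711582  2.52316069]
[ 5.66681e+02 -1.18950e+01  8.40000e-02] 1963
inc now [5.66276e+02 1.74000e+01 3.70000e-02]
inc i0 same edges [5.66276e+02 1.74000e+01 3.70000e-02]
[-0.13983229 -0.05250154 -0.01430287]
```

Emit:
move_arm([
  [0, 0, -2, 0, 0, 0, 50],
  [0, 0, -4, 0, 0, 0, 50],
  [0, 0, -6, 0, 0, 0, 50],
  [0, 0, -6, 0, 0, 0, 50],
])

```text
t: 13.67
ee_pos: [571.0, -10.4, 74.5]
orientation: [-3.141, -0.066, -0.001]
ft_force: [0.6, -0.9, 2.4]
width: 59.7
```

```bash
python3 -c "
from h import *
from scipy.spatial.transform import Rotation as R
import pickle
o=get_obs();print(o['moment'],o['ft_force'],R.from_rotvec(o['orientation']).as_matrix()[:,2])
a=get_image('scene');save(a,'v6.png',(240,190,330,255),8)"
```

```text
[-0.02053081 -0.10595157 -0.11386994] [ 0.61780218 -0.85117519  2.43245545] [ 4.62623861e-04  5.05081107e-05 -9.99999892e-01]
```

View pics/v6.png

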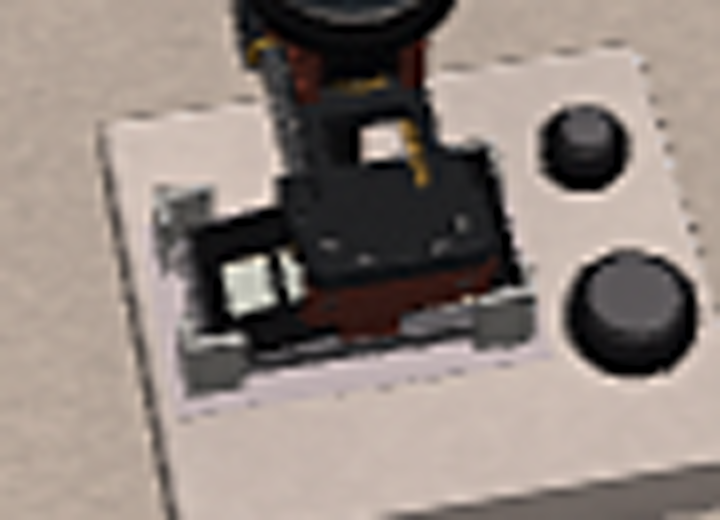

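The separator is inside the corners and level, with only light friction. Continuing down.

Emit:
move_arm([
  [0, 0, -2, 0, 0, 0, 50],
  [0, 0, -4, 0, 0, 0, 50],
  [0, 0, -6, 0, 0, 0, 50],
  [0, 0, -8, 0, 0, 0, 50],
  [0, 0, -8, 0, 0, 0, 50],
])

```text
t: 14.13
ee_pos: [571.2, -10.4, 69.9]
orientation: [3.141, 0.066, 0.001]
ft_force: [-9.9, 0.4, 37.3]
width: 59.7
```

Emit:
move_arm([
  [0, 0, -1, 0, 0, 0, 50],
  [0, 0, -2, 0, 0, 0, 50],
  [0, 0, -3, 0, 0, 0, 50],
  [0, 0, -3, 0, 0, 0, 50],
])

```text
t: 14.47
ee_pos: [571.2, -10.4, 67.2]
orientation: [3.141, 0.066, 0.002]
ft_force: [-11.2, 1.2, 40.7]
width: 59.7
```

Upward and −x force: the tool is pressing the +x corners. I'll back up a little and shift −x.

Emit:
move_arm([
  [0, 0, 2, 0, 0, 0, 50],
  [-0.5, 0, 4, 0, 0, 0, 50],
  [-1, 0, 4, 0, 0, 0, 50],
  [-1, 0, 4, 0, 0, 0, 50],
])

```text
t: 14.8
ee_pos: [569.7, -10.4, 67.7]
orientation: [-3.141, -0.066, 0.0]
ft_force: [-0.3, 0.3, 9.0]
width: 59.5
```

```bash
python3 -c "
from h import *
from scipy.spatial.transform import Rotation as R
o=get_obs();print(o['moment'],o['ft_force'],o['ee_pos'],R.from_rotvec(o['orientation']).as_matrix()[:,2])
a=get_image('scene');import pickle;pickle.dump(a,open('last.pkl','wb'));save(a,'v7.png',(250,190,330,250),8)"
```

```text
[0.00255084 0.39832919 0.01941118] [-0.27790882  0.31407243  9.00510535] [569.7275526  -10.38284129  67.73999719] [-2.55842298e-05  7.72411948e-05 -9.99999997e-01]
```

View pics/v7.png

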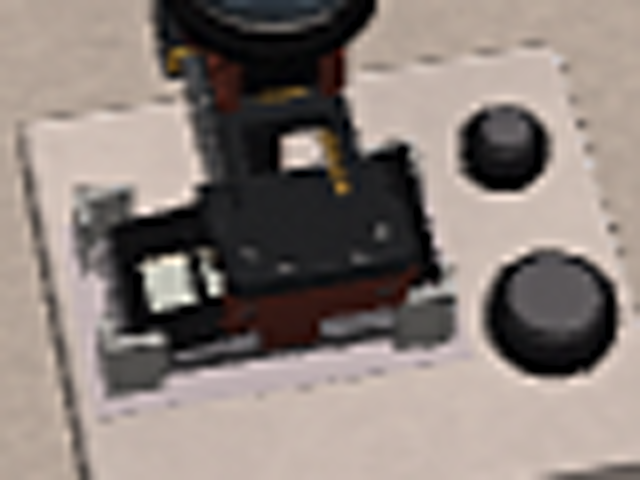

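```bash
python3 - <<'E'
from h import *
import pickle
a=pickle.load(open("last.pkl","rb"))
c,S=np.cos(.038),np.sin(.038)
def V(x,y,z,dz=0): 
    return ((proj(a,[568+c*x-S*y,-12.6+S*x+c*y,z])[0]-[250,190])*8+3.5).round().astype(int).tolist()
print("level 65-73 / phi .1,.2,.3 : corners (x,y)")
for sx in(-30,30):
    for sy in(-60,60):
        print(sx,sy,[V(sx,sy*np.cos(p),73+sy*np.sin(p)) for p in(0,.1,.2,.3)],"bottom",V(sx,sy,65))
print("angle tops outer corners",[V(x,y,84) for x in(-37,37) for y in(-67,67)],"inner",[V(x,y,84) for x in(-32,32) for y in(-62,62)])
im=cv2.resize(a["color"][190:250,250:330],None,fx=8,fy=8,interpolation=cv2.INTER_CUBIC)
g=im.mean(2).astype(int)
for r in range(120,300,15): print(r,"R:",g[r,380:470:8].tolist(),"L:",g[r,70:140:8].tolist())
E
```

```text
level 65-73 / phi .1,.2,.3 : corners (x,y)
-30 -60 [[101, 221], [102, 230], [105, 238], [109, 246]] bottom [102, 233]
-30 60 [[407, 172], [407, 163], [405, 155], [402, 146]] bottom [407, 185]
30 -60 [[127, 350], [129, 358], [132, 367], [136, 375]] bottom [128, 362]
30 60 [[442, 299], [442, 290], [440, 281], [437, 273]] bottom [441, 311]
angle tops outer corners [[79, 192], [422, 138], [111, 352], [465, 295]] inner [[94, 201], [412, 151], [122, 339], [449, 286]]
120 R: [184, 184, 185, 186, 182, 180, 179, 180, 182, 188, 179, 102] L: [172, 183, 191, 200, 206, 203, 197, 195, 193]
135 R: [197, 179, 176, 192, 194, 184, 182, 184, 185, 191, 89, 6] L: [194, 193, 193, 193, 194, 194, 193, 194, 193]
150 R: [81, 51, 23, 0, 137, 175, 186, 185, 187, 194, 94, 7] L: [193, 194, 194, 193, 191, 190, 192, 192, 193]
165 R: [29, 19, 14, 7, 67, 164, 187, 184, 185, 193, 124, 36] L: [194, 195, 195, 195, 196, 196, 194, 195, 194]
180 R: [35, 29, 18, 10, 1, 94, 181, 187, 184, 188, 201, 131] L: [198, 197, 198, 200, 200, 200, 201, 198, 195]
195 R: [34, 33, 22, 15, 9, 64, 183, 189, 185, 184, 185, 189] L: [189, 150, 148, 165, 137, 107, 72, 63, 145]
210 R: [33, 33, 35, 27, 11, 15, 200, 196, 187, 187, 187, 185] L: [181, 129, 139, 86, 70, 78, 75, 94, 174]
225 R: [75, 47, 31, 32, 16, 8, 99, 185, 191, 185, 186, 187] L: [167, 90, 91, 83, 76, 58, 32, 15, 11]
240 R: [57, 42, 31, 35, 30, 7, 1, 199, 197, 184, 182, 185] L: [177, 106, 70, 79, 104, 51, 15, 17, 19]
255 R: [38, 37, 34, 32, 22, 13, 6, 88, 188, 198, 189, 190] L: [179, 117, 93, 138, 99, 51, 18, 14, 8]
270 R: [12, 13, 15, 20, 31, 18, 1, 0, 120, 135, 181, 188] L: [193, 171, 115, 135, 108, 82, 32, 2, 23]
285 R: [34, 34, 36, 29, 31, 48, 122, 90, 170, 189, 192, 191] L: [189, 186, 190, 197, 191, 111, 48, 17, 0]
```

The scene view shows that the separator has pivoted about the finger axis: its +y end rests on the corner tops, about 0.27 rad up. I'll lift it out, re-level it on the bench just in front of the incubator, and calibrate from there.

Emit:
move_arm([
  [0, 0, 5, 0, 0, 0, 50],
  [0, 0, 15, 0, 0, 0, 50],
  [0, 0, 30, 0, 0, 0, 50],
  [0, 0, 50, 0, 0, 0, 50],
  [0, 0, 60, 0, 0, 0, 50],
])

```text
t: 15.27
ee_pos: [570.2, -10.5, 129.4]
orientation: [3.141, 0.066, 0.002]
ft_force: [0.9, -0.6, 0.1]
width: 59.7
```

Emit:
move_arm([
  [-35, 0, 0, 0, 0, 0, 50],
  [-70, 0, 0, 0, 0, 0, 50],
  [-105, 0, 0, 0, 0, 0, 50],
  [-140, 0, 0, 0, 0, 0, 50],
  [-180, 0, 0, 0, 0, 0, 50],
])

```text
t: 15.68
ee_pos: [388.7, -10.5, 127.8]
orientation: [3.141, 0.066, 0.001]
ft_force: [1.0, 0.5, -0.8]
width: 59.7
```

Emit:
move_arm([
  [0, 0, -30, 0, 0, 0, 50],
  [0, 0, -60, 0, 0, 0, 50],
  [0, 0, -85, 0, 0, 0, 50],
  [0, 0, -96, 0, 0, 0, 50],
  [0, 0, -101, 0, 0, 0, 50],
])

```text
t: 16.1
ee_pos: [388.6, -10.4, 25.3]
orientation: [-3.141, -0.066, 0.004]
ft_force: [-0.3, -0.0, 0.1]
width: 59.6
```

Emit:
move_arm([
  [0, 0, -4, 0, 0, 0, 50],
  [0, 0, -8, 0, 0, 0, 50],
  [0, 0, -12, 0, 0, 0, 50],
  [0, 0, -16, 0, 0, 0, 50],
  [0, 0, -20, 0, 0, 0, 50],
])

```text
t: 16.52
ee_pos: [390.3, -10.5, 6.8]
orientation: [3.141, 0.066, 0.002]
ft_force: [-0.4, 1.9, 4.3]
width: 59.7
```

Emit:
move_arm([
  [0, 0, -1.5, 0, 0, 0, 50],
  [0, 0, -3, 0, 0, 0, 50],
  [0, 0, -4, 0, 0, 0, 50],
  [0, 0, -4, 0, 0, 0, 50],
])

```text
t: 16.85
ee_pos: [390.0, -10.4, 2.7]
orientation: [3.141, 0.066, 0.001]
ft_force: [0.3, 2.8, 3.6]
width: 59.5
```

Emit:
move_arm([
  [0, 0, 0, 0, 0, 0, 80],
  [0, 0, 0, 0, 0, 0, 80],
  [0, 0, 0, 0, 0, 0, 80],
  [0, 0, 0, 0, 0, 0, 80],
])

```text
t: 17.18
ee_pos: [389.6, -10.6, 2.6]
orientation: [3.141, 0.066, -0.0]
ft_force: [-0.1, 0.5, 0.6]
width: 79.5
```

Emit:
move_arm([
  [0, 0, 0, 0, 0, 0, 50],
  [0, 0, 0, 0, 0, 0, 50],
  [0, 0, 0, 0, 0, 0, 50],
  [0, 0, 0, 0, 0, 0, 50],
  [0, 0, 0, 0, 0, 0, 50],
])

```text
t: 17.6
ee_pos: [389.8, -10.5, 2.7]
orientation: [3.141, 0.066, 0.0]
ft_force: [-0.2, -0.3, -0.8]
width: 60.0
```

```bash
python3 -c "
from h import *
o=get_obs();print(o['moment'],o['ft_force'],o['ee_pos'],o['orientation'],o['width'])"
```

```text
[-0.10371769  0.07834772  0.01107067] [-0.19688508 -0.33091922 -0.82865722] [389.77226675 -10.51380366   2.67359057] [3.14084523e+00 6.60997754e-02 4.43655168e-05] 59.990533918370986
```

Emit:
move_arm([
  [0, 0, 0, 0, 0, 0, 80],
  [0, 0, 0, 0, 0, 0, 80],
  [0, 0, 0, 0, 0, 0, 80],
  [0, 0, 20, 0, 0, 0, 80],
  [0, 0, 60, 0, 0, 0, 80],
])

```text
t: 18.02
ee_pos: [387.1, -10.4, 60.7]
orientation: [-3.14, -0.066, 0.012]
ft_force: [0.3, -0.2, 0.3]
width: 79.9
```

Emit:
move_arm([
  [0, 20, 40, 0, 0, 0, 80],
  [0, 60, 60, 0, 0, 0, 80],
  [0, 100, 60, 0, 0, 0, 80],
  [0, 140, 60, 0, 0, 0, 80],
  [0, 180, 60, 0, 0, 0, 80],
])

```text
t: 18.43
ee_pos: [389.9, 171.4, 123.7]
orientation: [-3.14, -0.065, -0.004]
ft_force: [0.7, -0.8, 0.2]
width: 80.3
```

Emit:
move_arm([
  [0, 40, 0, 0, 0, 0, 80],
  [0, 80, 0, 0, 0, 0, 80],
  [0, 120, 0, 0, 0, 0, 80],
  [0, 120, 0, 0, 0, 0, 80],
])

```text
t: 18.77
ee_pos: [390.8, 295.9, 123.3]
orientation: [-3.137, -0.073, -0.005]
ft_force: [1.7, -0.0, 1.3]
width: 80.2
```

```bash
python3 - <<'E'
from h import *
import pickle
I=[get_image("scene"),get_image("top")];pickle.dump(I,open("i2.pkl","wb"))
for n,i in(("both",I),("s",I[:1]),("t",I[1:])):
    print(n,"sep hull",hfit(i,(60,120,0,8),(390,-11,.04),1),"inc",fit(i,rect(200,220,50),(568,17,.035),signed=-1,s=.8)[0].round(3))
E
```

```text
both sep hull (array([ 3.87247e+02, -1.00240e+01,  4.30000e-02]), 8435) inc [5.67625e+02 1.72840e+01 3.60000e-02]
s sep hull (array([ 3.86435e+02, -1.07380e+01,  4.50000e-02]), 5702) inc [5.67164e+02 1.72660e+01 3.70000e-02]
t sep hull (array([ 3.88627e+02, -8.23200e+00,  3.90000e-02]), 3011) inc [5.68332e+02 1.75750e+01 3.40000e-02]
```

```bash
cat > edge.py <<'E'
from h import *
def edge_off(im,q,a,b,sgn,rng=9,s=.7,ch=None,trim=.1):
    """offset (mm along outward local normal) of max signed gradient for segment a-b"""
    g=gaussian_filter(im["color"].astype(float).mean(2) if ch is None else im["color"][:,:,ch].astype(float),s)
    c,S=np.cos(q[2]),np.sin(q[2]);d=(b-a)[:2];n=np.array([d[1],-d[0]])/np.hypot(*d)
    t=np.linspace(trim,1-trim,80);o=np.arange(-rng,rng+.01,.25)
    prof=[]
    for k in o:
        p=a+(b-a)*t[:,None]+np.r_[n*k,0]
        w=np.c_[c*p[:,0]-S*p[:,1]+q[0],S*p[:,0]+c*p[:,1]+q[1],p[:,2]]
        prof.append(map_coordinates(g,proj(im,w).T[::-1],order=1).mean())
    return o,np.array(prof)
E
python3 - <<'E'
from edge import *
import pickle
I=pickle.load(open("i2.pkl","rb"))
def run(nm,E,q,names):
    for im,c in zip(I,"st"):
        for e,l in zip(E,names):
            o,p=edge_off(im,q,*e,1);d=np.gradient(p,o)
            print(nm,c,l,"max+",o[d.argmax()],d.max().round(1),"max-",o[d.argmin()],d.min().round(1),p[::6].astype(int).tolist())
run("inc",rect(200,220,50),(567.6,17.3,.036),["-y","+x","+y","-x"])
run("sep0",rect(60,120,0),(387.2,-10,.042),["-y","+x","+y","-x"])
E
```

```text
inc s -y max+ 6.0 10.6 max- 0.0 -12.7 [178, 184, 187, 187, 181, 169, 152, 134, 124, 128, 142, 156, 164]
inc s +x max+ -9.0 0.4 max- -1.0 -14.1 [188, 189, 187, 180, 169, 150, 130, 115, 107, 103, 103, 103, 102]
inc s +y max+ -9.0 2.7 max- -4.25 -5.2 [182, 184, 182, 175, 168, 164, 162, 162, 163, 164, 164, 165, 165]
inc s -x max+ 4.25 0.7 max- -1.25 -4.8 [189, 189, 188, 186, 182, 176, 169, 166, 165, 166, 167, 167, 164]
inc t -y max+ -9.0 0.8 max- -3.0 -2.5 [122, 122, 121, 119, 115, 112, 109, 109, 109, 110, 111, 112, 112]
inc t +x max+ 7.75 0.0 max- -3.0 -2.1 [127, 126, 124, 122, 119, 116, 114, 112, 111, 111, 111, 111, 111]
inc t +y max+ -9.0 0.9 max- -2.75 -2.9 [125, 126, 126, 123, 119, 115, 111, 110, 109, 110, 110, 110, 111]
inc t -x max+ 7.5 7.4 max- -0.5 -9.0 [129, 128, 125, 120, 111, 99, 86, 74, 68, 68, 75, 85, 96]
sep0 s -y max+ 0.0 19.4 max- -9.0 -10.8 [47, 32, 24, 25, 37, 59, 87, 116, 140, 158, 165, 168, 168]
sep0 s +x max+ -1.0 19.6 max- 9.0 -1.0 [16, 19, 25, 37, 58, 85, 114, 139, 155, 165, 168, 168, 167]
sep0 s +y max+ 0.25 20.9 max- -9.0 -8.9 [40, 28, 21, 21, 31, 52, 81, 112, 136, 152, 161, 164, 164]
sep0 s -x max+ 7.0 18.0 max- -9.0 -3.2 [20, 17, 16, 16, 16, 16, 18, 23, 34, 51, 75, 102, 127]
sep0 t -y max+ -1.5 9.7 max- -9.0 -4.6 [40, 35, 37, 43, 55, 69, 83, 95, 102, 107, 110, 111, 112]
sep0 t +x max+ 1.5 10.2 max- -9.0 -2.5 [24, 21, 21, 23, 28, 37, 50, 65, 79, 92, 102, 107, 111]
sep0 t +y max+ 0.5 9.1 max- -9.0 -6.0 [57, 48, 41, 37, 38, 47, 58, 71, 84, 94, 102, 105, 108]
sep0 t -x max+ -2.25 10.5 max- 9.0 0.0 [21, 24, 31, 42, 57, 72, 87, 98, 104, 108, 109, 110, 110]
```

Correcting for the incubator's bevelled edge, the two cameras now agree. From where the separator lies to the pocket is about (+180.3, −4.0) mm and −0.006 rad. My earlier y was 4 mm off, which is why it caught. Regrasping.

Emit:
move_arm([
  [0, -40, 0, 0, 0, 0, 80],
  [0, -80, 0, 0, 0, 0, 80],
  [0, -120, 0, 0, 0, 0, 80],
  [0, -160, 0, 0, 0, 0, 80],
  [0, -200, 0, 0, 0, 0, 80],
])

```text
t: 19.28
ee_pos: [388.2, 86.7, 122.6]
orientation: [3.141, 0.065, -0.002]
ft_force: [0.9, 0.3, 0.1]
width: 80.1
```

Emit:
move_arm([
  [0, -40, 0, 0, 0, 0, 80],
  [0, -80, 0, 0, 0, 0, 80],
  [0, -100, -30, 0, 0, 0, 80],
  [0, -100, -65, 0, 0, 0, 80],
  [0, -100, -95, 0, 0, 0, 80],
])

```text
t: 19.7
ee_pos: [389.0, -13.0, 27.1]
orientation: [3.141, 0.058, 0.002]
ft_force: [-0.1, 0.0, 1.0]
width: 80.1
```

Emit:
move_arm([
  [0, 0, -10, 0, 0, 0, 80],
  [0, 0, -17, 0, 0, 0, 80],
  [0, 0, -23, 0, 0, 0, 80],
  [0, 0, -25.5, 0, 0, 0, 80],
  [0, 0, -25.5, 0, 0, 0, 80],
])

```text
t: 20.12
ee_pos: [389.7, -10.7, 2.3]
orientation: [3.141, 0.066, 0.0]
ft_force: [0.0, -0.2, 0.1]
width: 80.4
```

Emit:
move_arm([
  [0, 0, 0, 0, 0, 0, 60],
  [0, 0, 0, 0, 0, 0, 50],
  [0, 0, 0, 0, 0, 0, 50],
  [0, 0, 0, 0, 0, 0, 50],
  [0, 0, 0, 0, 0, 0, 50],
])

```text
t: 20.53
ee_pos: [390.2, -10.4, 2.7]
orientation: [3.141, 0.067, 0.002]
ft_force: [-0.8, 0.1, 7.2]
width: 60.1
```

Emit:
move_arm([
  [0, 0, 5, 0, 0, 0, 50],
  [0, 0, 20, 0, 0, 0, 50],
  [0, 0, 50, 0, 0, 0, 50],
  [0, 0, 80, 0, 0, 0, 50],
  [0, 0, 110, 0, 0, 0, 50],
])

```text
t: 20.95
ee_pos: [388.9, -10.4, 113.4]
orientation: [-3.141, -0.066, 0.002]
ft_force: [1.3, -0.2, -0.6]
width: 59.5
```

Emit:
move_arm([
  [36, -1, 0, 0, 0, 0, 50],
  [72, -2, 0, 0, 0, 0, 50],
  [108, -3, 0, 0, 0, 0, 50],
  [144, -4, 0, 0, 0, 0, 50],
  [180.3, -4, 0, 0, 0, -0.006, 50],
])

```text
t: 21.37
ee_pos: [571.4, -14.5, 112.8]
orientation: [3.141, 0.057, 0.0]
ft_force: [-0.2, 0.3, -1.2]
width: 59.3
```

Emit:
move_arm([
  [0, 0, -10, 0, 0, 0, 50],
  [0, 0, -17, 0, 0, 0, 50],
  [0, 0, -22, 0, 0, 0, 50],
  [0, 0, -22, 0, 0, 0, 50],
  [0, 0, -22, 0, 0, 0, 50],
])

```text
t: 21.78
ee_pos: [568.3, -14.4, 89.7]
orientation: [-3.141, -0.057, 0.004]
ft_force: [-0.1, 0.4, -0.3]
width: 59.6
```

```bash
python3 m.py 8 2.2 90.2
```

```text
[568.26 -14.44  89.7 ] 0.0361 [-2.4e-03  1.0e-04 -1.0e+00] 59.569909412315496 [-0.1223046   0.43705026 -0.33553062]
[ 5.66116e+02 -1.49130e+01  3.30000e-02] 2998
inc now [5.66261e+02 1.73780e+01 3.70000e-02]
inc i0 same edges [5.66276e+02 1.74000e+01 3.70000e-02]
```

Emit:
move_arm([
  [0, 0, 0, 0, 0, 0, 50],
  [0, 0, 0, 0, 0, 0, 50],
  [0, 0, 0, 0, 0, 0, 50],
  [0, 0, 0, 0, 0, 0, 50],
])

```text
t: 22.17
ee_pos: [570.1, -14.5, 90.5]
orientation: [3.141, 0.057, 0.001]
ft_force: [-0.4, -0.4, -0.5]
width: 59.5
```

```bash
python3 m.py 8 2.2 90.2 | head -2
```

```text
[570.12 -14.54  90.5 ] 0.036 [ 5.e-04 -1.e-04 -1.e+00] 59.51339031299976 [-0.38576637 -0.37485191 -0.46601222]
[ 5.67084e+02 -1.48410e+01  3.30000e-02] 2938
```

Settled on target in both readings. Lowering slowly.

Emit:
move_arm([
  [0, 0.3, -2, 0, 0, 0.002, 50],
  [0, 0.3, -4, 0, 0, 0.002, 50],
  [0, 0.3, -6, 0, 0, 0.002, 50],
  [0, 0.3, -8, 0, 0, 0.002, 50],
  [0, 0.3, -9, 0, 0, 0.002, 50],
])

```text
t: 22.63
ee_pos: [569.8, -14.2, 80.7]
orientation: [-3.141, -0.06, 0.001]
ft_force: [0.6, -0.1, -1.0]
width: 59.9
```

Emit:
move_arm([
  [0, 0, 0, 0, 0, 0, 50],
  [0, 0, -2, 0, 0, 0, 50],
  [0, 0, -4, 0, 0, 0, 50],
  [0, 0, -4, 0, 0, 0, 50],
])

```text
t: 22.97
ee_pos: [569.8, -14.2, 76.8]
orientation: [3.141, 0.06, -0.001]
ft_force: [-0.4, -0.6, -1.0]
width: 59.5
```

```bash
python3 -c "
from h import *
o=get_obs();print(o['moment'],o['ft_force'],o['ee_pos'])"
```

```text
[-0.08055357  0.0407629  -0.02985828] [-0.37034493 -0.6290394  -1.01082708] [569.8473115  -14.19043771  76.80488411]
```

Emit:
move_arm([
  [0, 0, -2, 0, 0, 0, 50],
  [0, 0, -4, 0, 0, 0, 50],
  [0, 0, -6, 0, 0, 0, 50],
  [0, 0, -8, 0, 0, 0, 50],
  [0, 0, -10, 0, 0, 0, 50],
])

```text
t: 23.38
ee_pos: [570.1, -14.2, 67.0]
orientation: [3.141, 0.06, -0.0]
ft_force: [0.2, 0.3, -0.6]
width: 60.0
```

Emit:
move_arm([
  [0, 0, -1.5, 0, 0, 0, 50],
  [0, 0, -3, 0, 0, 0, 50],
  [0, 0, -4, 0, 0, 0, 50],
  [0, 0, -4.5, 0, 0, 0, 50],
  [0, 0, -4.5, 0, 0, 0, 50],
])

```text
t: 23.8
ee_pos: [570.0, -14.2, 62.8]
orientation: [3.141, 0.06, -0.0]
ft_force: [-0.4, 0.1, 1.0]
width: 59.3
```

Emit:
move_arm([
  [0, 0, -0.7, 0, 0, 0, 50],
  [0, 0, -0.7, 0, 0, 0, 50],
  [0, 0, -0.7, 0, 0, 0, 50],
])

```text
t: 24.05
ee_pos: [570.0, -14.2, 62.7]
orientation: [3.141, 0.06, 0.0]
ft_force: [-4.8, -0.2, 8.0]
width: 59.2
```

Emit:
move_arm([
  [0, 0, 0, 0, 0, 0, 64],
  [0, 0, 0, 0, 0, 0, 72],
  [0, 0, 0, 0, 0, 0, 76],
  [0, 0, 0, 0, 0, 0, 76],
  [0, 0, 3, 0, 0, 0, 76],
])

```text
t: 24.47
ee_pos: [569.6, -14.2, 64.5]
orientation: [-3.141, -0.06, 0.002]
ft_force: [-0.4, -0.1, 0.0]
width: 76.0
```

Emit:
move_arm([
  [0, 0, 15, 0, 0, 0, 76],
  [0, 0, 40, 0, 0, 0, 76],
  [0, 0, 70, 0, 0, 0, 76],
  [0, 0, 90, 0, 0, 0, 76],
])

```text
t: 24.8
ee_pos: [570.7, -14.2, 157.1]
orientation: [3.141, 0.06, 0.002]
ft_force: [0.8, 0.3, -0.1]
width: 76.3
```

Separator landed on the carrier (8 N contact at the right height) and released. Now the upper carrier: with the hand-eye offset, both cameras put its grasp at (416.0, −281.5), yaw −0.275.

Emit:
move_arm([
  [-15, -26, 0, 0, 0, -0.03, 80],
  [-31, -53, 0, 0, 0, -0.06, 80],
  [-46, -80, 0, 0, 0, -0.1, 80],
  [-62, -107, 0, 0, 0, -0.13, 80],
  [-77, -134, 0, 0, 0, -0.16, 80],
])

```text
t: 25.22
ee_pos: [492.2, -149.2, 155.2]
orientation: [3.136, -0.193, 0.0]
ft_force: [0.2, 0.0, -0.9]
width: 80.1
```

Emit:
move_arm([
  [-15, -26, 0, 0, 0, -0.03, 80],
  [-31, -53, 0, 0, 0, -0.06, 80],
  [-46, -80, -20, 0, 0, -0.1, 80],
  [-62, -107, -50, 0, 0, -0.13, 80],
  [-77, -133.3, -80, 0, 0, -0.153, 80],
])

```text
t: 25.63
ee_pos: [417.0, -281.7, 77.2]
orientation: [3.11, -0.433, 0.005]
ft_force: [1.5, -0.7, -1.0]
width: 80.2
```

Emit:
move_arm([
  [0, 0, -15, 0, 0, 0, 80],
  [0, 0, -15, 0, 0, 0, 80],
  [0, 0, -15, 0, 0, 0, 80],
  [0, 0, -15, 0, 0, 0, 80],
])

```text
t: 25.97
ee_pos: [417.8, -279.8, 62.8]
orientation: [3.112, -0.429, 0.002]
ft_force: [-0.7, -0.6, 1.2]
width: 80.0
```

```bash
python3 - <<'E'
from h import *
from scipy.spatial.transform import Rotation as R
import pickle
o=get_obs();M=R.from_rotvec(o["orientation"]).as_matrix();print(o["ee_pos"],np.arctan2(M[1,0],M[0,0]),M[:,2].round(4),o["width"],o["qpos"].round(2))
I=[get_image("scene"),get_image("top")];pickle.dump(I,open("i3.pkl","wb"))
a=I[0];R_=rect(60,120,60);T=rect(60,120,68)
print("sep in pocket, scene",hfit([a],(60,120,50,68),(567,-14.3,.037),1))
u=proj(a,[415,-280,26])[0].astype(int)
A=a["color"][190:250,250:330,::-1];B=a["color"][u[1]-35:u[1]+25,u[0]-40:u[0]+40,::-1]
cv2.imwrite("pics/v8.png",cv2.resize(np.hstack([A,B]),(800,300),interpolation=cv2.INTER_CUBIC))
E
```

```text
[ 417.84100514 -279.76680054   62.75102156] -0.2742173403245581 [ 1.e-03 -6.e-04 -1.e+00] 79.98939949640355 [-0.61  0.5   1.99  0.    0.65 -0.34]
sep in pocket, scene (array([ 5.67245e+02, -1.35230e+01,  3.50000e-02]), 5240)
```

View pics/v8.png

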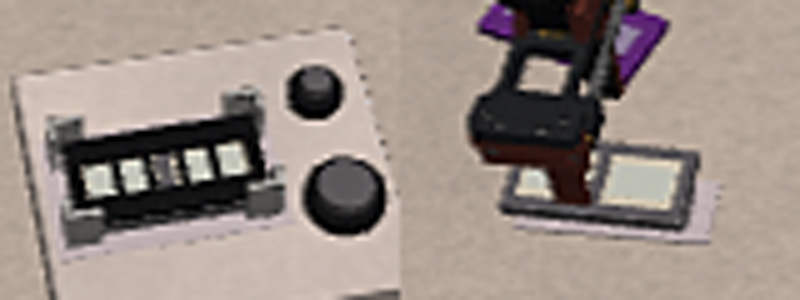

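Separator lies flat and level in the pocket (left half). The fingers straddle the grey carrier on its stand (right half), with the purple one behind and untouched. Descend and grip.

Emit:
move_arm([
  [0, 0, -10, 0, 0, 0, 80],
  [0, 0, -20, 0, 0, 0, 80],
  [0, 0, -30, 0, 0, 0, 80],
  [0, 0, -38, 0, 0, 0, 80],
  [0, 0, -42, 0, 0, 0, 80],
])

```text
t: 26.48
ee_pos: [416.3, -279.2, 18.2]
orientation: [-3.111, 0.43, 0.003]
ft_force: [-0.8, 0.1, -0.8]
width: 79.7
```

Emit:
move_arm([
  [0, 0, 0, 0, 0, 0, 80],
  [0, 0, 0, 0, 0, 0, 80],
  [0, 0, 0, 0, 0, 0, 72],
  [0, 0, 0, 0, 0, 0, 66],
  [0, 0, 0, 0, 0, 0, 60],
])

```text
t: 26.9
ee_pos: [417.2, -280.0, 20.2]
orientation: [3.112, -0.431, 0.001]
ft_force: [0.1, -0.2, 0.4]
width: 63.7
```

Emit:
move_arm([
  [0, 0, 0, 0, 0, 0, 50],
  [0, 0, 0, 0, 0, 0, 50],
  [0, 0, 0, 0, 0, 0, 50],
  [0, 0, 0, 0, 0, 0, 50],
])

```text
t: 27.23
ee_pos: [417.2, -280.0, 20.2]
orientation: [3.112, -0.43, 0.001]
ft_force: [-0.8, 0.1, 5.7]
width: 59.6
```

A clipped row left the TCP at (417.2, −280.0, 20.2), so the carrier sits −1.8 mm along its length in the grip. I'll compensate for that at the pocket.

Emit:
move_arm([
  [0, 0, 4, 0, 0, 0, 50],
  [0, 0, 14, 0, 0, 0, 50],
  [0, 0, 40, 0, 0, 0, 50],
  [0, 0, 70, 0, 0, 0, 50],
  [0, 0, 100, 0, 0, 0, 50],
])

```text
t: 27.65
ee_pos: [416.4, -279.4, 121.1]
orientation: [-3.111, 0.43, 0.002]
ft_force: [0.9, -0.6, -1.0]
width: 59.7
```

Emit:
move_arm([
  [15, 27, 0, 0, 0, 0.031, 50],
  [31, 53, 0, 0, 0, 0.063, 50],
  [46, 80, 0, 0, 0, 0.094, 50],
  [61, 107, 0, 0, 0, 0.125, 50],
  [76, 134, 0, 0, 0, 0.156, 50],
])

```text
t: 28.07
ee_pos: [493.5, -144.5, 120.8]
orientation: [3.136, -0.185, 0.001]
ft_force: [1.0, -0.5, -0.9]
width: 59.9
```

Emit:
move_arm([
  [15, 27, 0, 0, 0, 0.031, 50],
  [31, 53, 0, 0, 0, 0.063, 50],
  [46, 80, 0, 0, 0, 0.094, 50],
  [61, 107, 0, 0, 0, 0.125, 50],
  [76.8, 133.6, 0, 0, 0, 0.1567, 50],
])

```text
t: 28.48
ee_pos: [570.1, -10.6, 120.6]
orientation: [3.141, 0.062, 0.0]
ft_force: [0.3, 0.5, -0.5]
width: 59.3
```

Emit:
move_arm([
  [0, 0, -8, 0, 0, 0, 50],
  [0, 0, -16, 0, 0, 0, 50],
  [0, 0, -22, 0, 0, 0, 50],
  [0, 0, -26, 0, 0, 0, 50],
  [0, 0, -26, 0, 0, 0, 50],
])

```text
t: 28.9
ee_pos: [568.3, -13.2, 92.7]
orientation: [-3.141, -0.057, 0.004]
ft_force: [-0.5, 0.1, -0.9]
width: 59.7
```

Emit:
move_arm([
  [0, 0, 0, 0, 0, 0, 50],
  [0, 0, 0, 0, 0, 0, 50],
  [0, 0, 0, 0, 0, 0, 50],
  [0, 0, 0, 0, 0, 0, 50],
  [0, 0, 0, 0, 0, 0, 50],
])

```text
t: 29.32
ee_pos: [570.0, -12.4, 94.2]
orientation: [3.141, 0.059, 0.001]
ft_force: [-0.7, -0.2, -0.4]
width: 59.5
```

```bash
python3 m.py 10 4.2 94.2
```

```text
[569.95 -12.39  94.15] 0.0375 [ 5.e-04 -0.e+00 -1.e+00] 59.51696750651591 [-0.66606532 -0.24363406 -0.40600603]
[ 5.73602e+02 -1.71870e+01  3.80000e-02] 1053
inc now [5.66276e+02 1.74000e+01 3.70000e-02]
inc i0 same edges [5.66276e+02 1.74000e+01 3.70000e-02]
```

```bash
python3 - <<'E'
from edge import *
import pickle
a=pickle.load(open("last.pkl","rb"));q=(567.0,-14.3,.037)
B=rect(60,120,90);T=rect(60,120,100)
for l,e,tr in(("-y bot",B[0],.25),("-y top",T[0],.25),("+y top",T[2],.25),("+x top",T[1],.08),("+x bot",B[1],.08)):
    o,p=edge_off(a,q,*e,1,rng=10,trim=tr);d=np.gradient(p,o);print(l,o[d.argmax()],d.max().round(1),p[::4].astype(int).tolist())
E
```

```text
-y bot 3.25 12.0 [145, 130, 114, 102, 94, 88, 84, 80, 76, 73, 70, 71, 78, 89, 101, 112, 120, 125, 130, 136, 143]
-y top 10.0 9.1 [162, 147, 130, 115, 102, 93, 87, 83, 79, 75, 71, 68, 70, 77, 86, 95, 103, 110, 114, 119, 127]
+y top 0.25 14.0 [32, 35, 42, 51, 61, 71, 82, 93, 105, 118, 131, 145, 158, 167, 175, 180, 183, 184, 185, 185, 185]
+x top -2.0 0.2 [62, 59, 55, 53, 51, 50, 49, 49, 49, 50, 49, 47, 45, 42, 40, 37, 33, 30, 27, 25, 25]
+x bot 6.75 2.0 [49, 49, 49, 49, 47, 45, 43, 41, 38, 34, 31, 28, 25, 24, 25, 26, 27, 29, 31, 33, 34]
```

Emit:
move_arm([
  [0, 0, -2, 0, 0, 0, 50],
  [0, 0, -4, 0, 0, 0, 50],
  [0, 0, -6, 0, 0, 0, 50],
  [0, 0, -7.5, 0, 0, 0, 50],
  [0, 0, -7.5, 0, 0, 0, 50],
])

```text
t: 29.78
ee_pos: [569.5, -12.2, 85.9]
orientation: [-3.141, -0.059, 0.001]
ft_force: [0.7, -0.0, 0.1]
width: 59.8
```

Emit:
move_arm([
  [0, 0, -1, 0, 0, 0, 50],
  [0, 0, -2, 0, 0, 0, 50],
  [0, 0, -3, 0, 0, 0, 50],
  [0, 0, -3, 0, 0, 0, 50],
])

```text
t: 30.12
ee_pos: [569.7, -12.2, 83.2]
orientation: [3.141, 0.059, -0.0]
ft_force: [-0.5, 0.5, 0.1]
width: 59.6
```

No contact, and the carrier is inside the corners. Continue to touch-down.

Emit:
move_arm([
  [0, 0, -2, 0, 0, 0, 50],
  [0, 0, -4, 0, 0, 0, 50],
  [0, 0, -6, 0, 0, 0, 50],
  [0, 0, -8, 0, 0, 0, 50],
  [0, 0, -9, 0, 0, 0, 50],
])

```text
t: 30.53
ee_pos: [569.6, -12.2, 74.0]
orientation: [3.141, 0.059, -0.001]
ft_force: [0.0, -0.1, -1.2]
width: 59.3
```

Emit:
move_arm([
  [0, 0, -1, 0, 0, 0, 50],
  [0, 0, -2, 0, 0, 0, 50],
  [0, 0, -2.5, 0, 0, 0, 50],
  [0, 0, -2.5, 0, 0, 0, 50],
])

```text
t: 30.87
ee_pos: [569.8, -12.2, 72.2]
orientation: [3.141, 0.059, 0.0]
ft_force: [-1.4, 0.8, 3.2]
width: 59.8
```

Touch-down (3 N at the right height). Release, rise, then look from aside.

Emit:
move_arm([
  [0, 0, 0, 0, 0, 0, 64],
  [0, 0, 0, 0, 0, 0, 72],
  [0, 0, 0, 0, 0, 0, 76],
  [0, 0, 0, 0, 0, 0, 76],
  [0, 0, 3, 0, 0, 0, 76],
])

```text
t: 31.28
ee_pos: [569.5, -12.2, 74.5]
orientation: [-3.141, -0.059, 0.001]
ft_force: [1.2, -0.6, 0.9]
width: 75.8
```

Emit:
move_arm([
  [0, 0, 15, 0, 0, 0, 76],
  [0, 0, 40, 0, 0, 0, 76],
  [0, 0, 70, 0, 0, 0, 76],
  [-20, 20, 70, 0, 0, 0, 0],
  [-48.8, 48, 70, 0, 0, 0, 0],
])

```text
t: 31.7
ee_pos: [524.3, 35.1, 147.3]
orientation: [3.141, 0.055, 0.011]
ft_force: [0.5, 1.1, 0.1]
width: 66.0
```

Emit:
move_arm([
  [0, 26, 0, 0, 0, 0, 0],
  [0, 52.6, 0, 0, 0, 0, 0],
  [0, 52.6, 0, 0, 0, 0, 0],
  [0, 52.6, 0, 0, 0, 0, 0],
  [0, 52.6, 0, 0, 0, 0, 0],
])

```text
t: 32.12
ee_pos: [521.1, 88.2, 145.0]
orientation: [3.141, 0.06, 0.0]
ft_force: [1.0, -0.2, -0.6]
width: 32.4
```

```bash
python3 - <<'E'
from edge import *
import pickle
o=get_obs();print(o["ee_pos"],o["width"],o["ft_force"])
a=get_image("scene");cv2.imwrite("pics/stack.png",a["color"][:,:,::-1])
i0=pickle.load(open("i0.pkl","rb"))[0]
print("stack hull scene",hfit([a],(60,120,50,78),(567,-14.3,.037),1))
q=(567.0,-14.3,.037)
# top-face inner frame/glass boundary of lower carrier(z60, i0) vs upper(z78, now): compare slide glass centroid
for nm,im,z in(("low i0",i0,60),("up now",a,78)):
    P=proj(im,[[567+x*np.cos(.037)-y*np.sin(.037),-14.3+x*np.sin(.037)+y*np.cos(.037),z] for x,y in((-30,-60),(30,-60),(30,60),(-30,60))])
    m=np.zeros(im["color"].shape[:2],np.uint8);cv2.fillConvexPoly(m,np.int32(P*16),1,shift=4)
    g=im["color"].astype(float).mean(2);w=(g>135)&(m>0);n,l,st,ce=cv2.connectedComponentsWithStats(w.astype(np.uint8))
    for j in np.argsort(-st[1:,4])[:2]+1: print(nm,st[j,4],back(im,ce[j],z).round(1)[:2])
E
```

```text
[521.05866189  88.16244135 144.95820295] 32.421199048600926 [ 1.03845889 -0.2167003  -0.64607212]
stack hull scene (array([ 5.66695e+02, -1.34130e+01,  4.50000e-02]), 3631)
low i0 172 [568.9 -42.6]
low i0 167 [566.9  14.1]
up now 173 [568.1 -42.3]
up now 170 [565.8  13.8]
```

The upper carrier's slides are centred within about 0.1 mm of target and level. Now the small key.

Emit:
move_arm([
  [0, 0, -20, 0, 0, 0, 0],
  [0, 0, -40, 0, 0, 0, 0],
  [0, 0, -55, 0, 0, 0, 0],
  [0, 0, -65, 0, 0, 0, 0],
  [0, 0, -70, 0, 0, 0, 0],
])

```text
t: 32.58
ee_pos: [520.4, 87.4, 73.5]
orientation: [3.141, 0.057, -0.003]
ft_force: [-0.1, -0.3, 0.5]
width: 0.4
```

Emit:
move_arm([
  [0, 0, 0, 0, 0, 0, 0],
  [0, 0, 0, 0, 0, 0, 0],
  [0, 0, -2, 0, 0, 0, 0],
  [0, 0, -4, 0, 0, 0, 0],
  [0, 0, -6, 0, 0, 0, 0],
])

```text
t: 33.0
ee_pos: [521.8, 88.4, 69.5]
orientation: [-3.141, -0.06, -0.003]
ft_force: [1.2, -0.7, 2.4]
width: 0.7
```

Emit:
move_arm([
  [0, 0, -1, 0, 0, 0, 0],
  [0, 0, -2, 0, 0, 0, 0],
  [0, 0, -3, 0, 0, 0, 0],
])

```text
t: 33.25
ee_pos: [521.8, 88.4, 66.3]
orientation: [-3.141, -0.06, -0.003]
ft_force: [0.6, -0.7, 6.1]
width: 0.2
```

Emit:
move_arm([
  [0, 0, -1, 0, 0, 0, 0],
  [0, 0, -2, 0, 0, 0, 0],
  [0, 0, -3, 0, 0, 0, 0],
])

```text
t: 33.5
ee_pos: [522.0, 88.4, 65.4]
orientation: [-3.141, -0.059, -0.003]
ft_force: [-8.2, -2.7, 42.7]
width: 0.6
```

The small key bottomed out: contact at about 71 mm, hard stop at 65.4 mm. Rise and go to the large key.

Emit:
move_arm([
  [0, 0, 5, 0, 0, 0, 0],
  [0, 0, 12, 0, 0, 0, 0],
  [0, 0, 25, 0, 0, 0, 0],
  [0, 0, 25, 0, 0, 0, 0],
])

```text
t: 33.83
ee_pos: [521.6, 88.6, 89.3]
orientation: [-3.141, -0.059, -0.002]
ft_force: [0.4, -0.5, 0.4]
width: 0.3
```

Emit:
move_arm([
  [30, 1, 0, 0, 0, 0, 0],
  [60, 2, 0, 0, 0, 0, 0],
  [79.7, 2.9, 0, 0, 0, 0, 0],
  [79.7, 2.9, 0, 0, 0, 0, 0],
  [79.7, 2.9, 0, 0, 0, 0, 0],
])

```text
t: 34.25
ee_pos: [600.3, 91.2, 86.8]
orientation: [3.141, 0.059, -0.002]
ft_force: [-0.3, 0.6, 0.2]
width: 0.4
```

Emit:
move_arm([
  [0, 0, -5, 0, 0, 0, 0],
  [0, 0, -10, 0, 0, 0, 0],
  [0, 0, -14, 0, 0, 0, 0],
  [0, 0, -18, 0, 0, 0, 0],
  [0, 0, -18, 0, 0, 0, 0],
])

```text
t: 34.67
ee_pos: [599.4, 91.2, 68.9]
orientation: [3.141, 0.059, -0.004]
ft_force: [-1.7, -0.4, 2.7]
width: 0.5
```

Emit:
move_arm([
  [0, 0, -2, 0, 0, 0, 0],
  [0, 0, -4, 0, 0, 0, 0],
  [0, 0, -4, 0, 0, 0, 0],
])

```text
t: 34.92
ee_pos: [600.3, 91.3, 66.3]
orientation: [3.141, 0.059, -0.001]
ft_force: [-4.3, 0.2, 6.8]
width: 0.5
```

Emit:
move_arm([
  [0, 0, -1.5, 0, 0, 0, 0],
  [0, 0, -3, 0, 0, 0, 0],
  [0, 0, -3, 0, 0, 0, 0],
])

```text
t: 35.17
ee_pos: [600.4, 91.3, 65.8]
orientation: [3.141, 0.059, -0.001]
ft_force: [-12.5, -2.3, 28.9]
width: 0.3
```

Large key bottomed too (29 N at the stop). Retract, move aside, and check.

Emit:
move_arm([
  [0, 0, 5, 0, 0, 0, 0],
  [0, 0, 15, 0, 0, 0, 0],
  [0, 0, 40, 0, 0, 0, 0],
  [0, 0, 75, 0, 0, 0, 0],
  [0, 0, 110, 0, 0, 0, 0],
])

```text
t: 35.58
ee_pos: [600.2, 91.2, 173.5]
orientation: [3.141, 0.059, -0.002]
ft_force: [1.0, -0.0, 0.5]
width: 0.7
```

Emit:
move_arm([
  [-30, 25, 0, 0, 0, 0, 0],
  [-60, 50, 0, 0, 0, 0, 0],
  [-90, 75, 0, 0, 0, 0, 0],
  [-120, 100, 0, 0, 0, 0, 0],
  [-150, 125, 0, 0, 0, 0, 0],
])

```text
t: 36.0
ee_pos: [449.7, 217.1, 173.3]
orientation: [-3.14, -0.058, -0.002]
ft_force: [-0.3, 0.4, 0.1]
width: 0.2
```

Emit:
move_arm([
  [-25, 30, 0, 0, 0, 0, 0],
  [-50, 60, 0, 0, 0, 0, 0],
  [-75, 90, 0, 0, 0, 0, 0],
  [-75, 90, 0, 0, 0, 0, 0],
  [-75, 90, 0, 0, 0, 0, 0],
])

```text
t: 36.42
ee_pos: [374.8, 307.8, 173.3]
orientation: [-3.14, -0.066, -0.002]
ft_force: [-0.3, -0.8, 0.4]
width: 0.8
```

```bash
python3 - <<'E'
from h import *
import pickle
I0=pickle.load(open("i0.pkl","rb"));I=[get_image("scene"),get_image("top")]
o=get_obs();print(o["ee_pos"],o["ft_force"])
for n,a,b in zip("st",I0,I):
    for l,z in(("low/up slides",0),):
        for nm,im,zz in(("low i0",a,60),("up now",b,78)):
            c=(567,-14.3) if n=="s" else (568.8,-12.6)
            P=proj(im,[[c[0]+x-y*.037,c[1]+x*.037+y,zz] for x,y in((-30,-60),(30,-60),(30,60),(-30,60))])
            m=np.zeros(im["color"].shape[:2],np.uint8);cv2.fillConvexPoly(m,np.int32(P*16),1,shift=4)
            g=im["color"].astype(float).mean(2);w=(g>(135 if n=="s" else 100))&(m>0);k,_,st,ce=cv2.connectedComponentsWithStats(w.astype(np.uint8))
            for j in np.argsort(-st[1:,4])[:2]+1: print(n,nm,st[j,4],back(im,ce[j],zz).round(1)[:2])
    for q,R in(((519,89,57),9),((599,92,57),13),((550,512,60),14),((775,-185,25),16),((762,171,14),14),((612,-515,40),14)):
        u=proj(b,[q])[0].round().astype(int);s=np.s_[max(0,u[1]-R):u[1]+R,max(0,u[0]-R):u[0]+R]
        d=np.abs(a["color"][s].astype(int)-b["color"][s]).mean(2);print(n,q,"mean diff",d.mean().round(1),"max",d.max().round(0))
E
```

```text
[376.20909634 306.23530589 173.09112467] [ 0.13828232 -0.70501282 -0.62835555]
s low i0 172 [568.9 -42.6]
s low i0 167 [566.9  14.1]
s up now 173 [568.1 -42.3]
s up now 169 [565.9  13.8]
s (519, 89, 57) mean diff 2.1 max 5.0
s (599, 92, 57) mean diff 2.2 max 5.0
s (550, 512, 60) mean diff 1.9 max 4.0
s (775, -185, 25) mean diff 2.2 max 4.0
s (762, 171, 14) mean diff 2.5 max 4.0
s (612, -515, 40) mean diff 1.7 max 4.0
t low i0 194 [568.1  15.8]
t low i0 191 [570.  -40.4]
t up now 219 [567.6  15.6]
t up now 206 [569.5 -40.8]
t (519, 89, 57) mean diff 4.0 max 7.0
t (599, 92, 57) mean diff 4.1 max 6.0
t (550, 512, 60) mean diff 12.1 max 51.0
t (775, -185, 25) mean diff 4.1 max 7.0
t (762, 171, 14) mean diff 4.7 max 7.0
t (612, -515, 40) mean diff 3.7 max 7.0
```

The stack is centred and level in both views, the keys look as they did at the start, and the bystanders are unmoved. Handing in.

```bash
python3 -c "
from workcell import *
print(close_job())"
```

```text
the job is handed in; nothing more can be done
None
```

I carried out every step and handed the job in at about 36.5 s of robot time; no verdict is reported, so success rests on my own checks below.

**What I did**
- **Separator, first grasp:** I took it from the rack, laid it flat on the bench at about (273, 420) and let go. I then took it again across its width.
- **First try at the pocket failed:** I was about 4 mm off in y. Its +y end caught on the corner angles, it pivoted in the fingers, and the contact force reached about 41 N through the fingers.
- **Second try:** I re-laid it on the bench and re-measured. It then went into the pocket held all the way, with no contact until it touched the lower carrier (8 N).
- **Upper carrier:** I placed the grey carrier (not the purple one) on the separator in the fingers. Touch-down was at 3 N, at the expected height.
- **Keys:** I pressed the small key to its stop and let it up, then did the same with the large key. The stops were felt at about 43 N and 29 N through the fingers.

**Last checks**
- **Stack:** The upper carrier's slides are about 0.1 mm from my estimate of the pocket centre in the scene view. They are within about 1 mm of where the lower carrier's slides were at the start, in both cameras.
- **Keys and bystanders:** These patches match the start pictures in both cameras, except the bottle in the top view. I put that difference down to the arm or its shadow, as the scene view shows the bottle unchanged.
- **Robot:** The arm ended clear of everything, with about 0 N on the wrist.
- **Disagreement:** The two cameras differ by about 2 mm in absolute position. I worked with relative offsets, which agreed to about 1 mm.
- **Not measured:** Key travel was never read directly; I inferred it from the force and height at the stops.

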